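Square a specimen tray into the corner stop

TASK

Push the white specimen tray along the black photo board, keeping it flat on the board and never picking it up, until it sits square in the corner of the two brass stops with one side flush against each. The fossil rides along inside the tray: do not touch it, and leave the jar, the vial and the loupe where they stand. Let go and draw clear when the tray is home.

Things in the scene. Friction and masses are not known exactly. Their poses are not given: they have to be found in the camera images.
- board: fixed flat black board, 315 x 345 mm, 8 mm thick, with two brass stop rails 14 mm thick, tops 22 mm above the table. Origin on the table under it. Its x axis points to the far rail, whose inner face is at x = +130 mm; y to the left rail, inner face at y = +150 mm. Black surface: x -160 to +155, y -175 to +170 mm. Turned up to 0.22 rad from the robot axes.
- corner (a point): the inner corner of the two brass stops, at the board's surface (board frame x = +130, y = +150 mm, 8 mm above the table); same axes as the board. The tray's far left corner belongs here.
- tray: loose open white plastic tray, blue lining, 100 mm along its x, 130 mm along its y, 25 mm high, walls and floor 4 mm, about 0.25 kg (0.7 to 1.4 times that). Origin at the centre of its underside. Starts turned at most 0.35 rad from the board; home, its axes agree with the board axes and its origin is at x = +80, y = +85 mm in the board frame.
- fossil: loose reddish-brown coiled ammonite, a disc 56 mm across and 13 mm high, 60 g, lying in the tray below its rim and free to slide there. Origin at the centre of its underside. Not to be touched.
- jar: bystander: amber glass jar with black cap, 44 mm across, 65 mm high, standing on the table beside the board. Origin at the centre of its underside.
- vial: bystander: clear glass vial with white cap, 30 mm across, 55 mm high, standing on the table beside the board. Origin at the centre of its underside.
- loupe: bystander: black stand loupe, 44 mm across, 45 mm high, standing on the table beside the board. Origin at the centre of its underside.

How it is judged (in metres and radians):
At the end, for the whole second after the job is handed in: The tray lies flat and at rest on the board, its origin within about 3 mm of the home place in both directions (so both sides touch or nearly touch their stops) and square within 0.035 rad; the fossil lies in it; jar, vial and loupe are within 12 mm of where they stood (x of tray in the frame of board between 0.0768 and 0.083 m and y of tray in the frame of board between 0.0818 and 0.088 m and angle between the x axis of tray and the x axis of board, either way round below 0.035 rad and z of tray in the frame of board between 0.006 and 0.0105 m and angle between tray's own z axis and vertical below 0.03 rad and linear speed of tray below 0.01 m/s and horizontal distance between fossil and tray below 0.05 m and z of fossil in the frame of tray below 0.012 m and distance of each of jar, vial, loupe from where it was at the start of the episode below 0.012 m).
It fails at once if the tray is lifted (8 mm) or tipped (0.12 rad) (height (world z) of tray above 0.016 m or angle between tray's own z axis and vertical above 0.12 rad).
It fails at once if the fossil is touched (contact force between any of the fingers, the arm and fossil above 0.5 N).
It fails at once if the fossil is lifted out of the tray (height (world z) of fossil above 0.03 m).
It fails at once if the jar, the vial or the loupe is moved (12 mm) (distance of any of jar, vial, loupe from where it was at the start of the episode above 0.012 m).
It also fails if it takes over 53 s, if anything falls off the work surface, if the arm or the gripper's body presses on something with over 40 N, if the wrist force passes 120 N, or if a joint passes its speed limit or range.

ROBOT

A 6-joint arm with a two-finger parallel gripper is mounted at the origin on the work surface. World frame = base frame: x ahead of the robot, y to its left, z up, the work surface at z = 0. Lengths are in m, angles in degrees, forces in N, time in s.
With the tool pointing down it reaches from about 0.35 to 0.875 m from the base axis. Payload 4.2 kg.
Tool frame: the origin (TCP) lies at the very end of the fingers, on their centre line; the grasp point (between the pads) lies 19 mm behind it (tcp_to_grasp is the z of the grasp point in the tool frame, in m); z points along the fingers, y is the direction in which the jaws open and shut (so a half turn about z gives the same grasp; the last joint's range is limited). The gripper opens to 87 mm and grips with 3 to 60 N. Pads are 19 mm wide; open, the fingers measure 117 mm over their backs; the gripper's body (75 mm by 190 mm) begins 51 mm behind the grasp point.
Start: joints at [88.041, 22.042, 0.453, 0, -68.411, -14.817], TCP at [0.18, 0.598, 0.188] pointing down, gripper open.
Joint ranges: [-179.83, 179.83], [-69.29, 118.12], [-61.27, 80.66], [-181.25, 117.63], [-171.15, -9.14], [-177.46, 177.46]. Speed limits (degrees/s): [159.86, 159.86, 180, 180, 180, 180].

INTERFACE

Orientations are given as a 3x3 rotation matrix whose columns are the frame's x, y, z axes.
In Python, from station import sense, capture, camera_params, finish_job, tcp_to_grasp gives the robot as it stands.
- The arm moves only by the shell command python3 -m inch 'ROWS'. ROWS is JSON, a list of rows, each an object of numbers: "jaw": the closure in counts, from 0 (fully open) to 255 (shut); "x", "y", "z": the shift along the world's x, y, z normalised to -1 to 1, where 1 is 0.06 m; "ax", "ay", "az": the turn, a rotation vector about the world's x, y, z normalised to -1 to 1, where 1 is 10 degrees. A call has 1 to 12 rows; each row shifts and turns the pose as measured when the row begins; what a row does not reach is not made up. A row lasts 1/8 s, in which the tool goes at most 62.5 mm and 10.7 degrees, less where a joint would pass 70% of its speed; a pose out of reach is approached as far as the arm can. A call with a number of a shift or a turn outside -1 to 1 is refused whole. A call with a gripper value outside its range is refused whole. The fingers move at their own pace and stop on an object; the grip force is fixed at half the most. Time passes only in rows, so rows that do not move let the fingers close. It gives the time, the measured TCP pose, the force and the opening at its end, in the units of the state.
- sense(): the state, without advancing time (a new reading comes with each control period).
- capture(name): name is "scene" or "top" or "wrist"; returns the picture (420x560x3 uint8, red, green, blue); there is no depth.
- camera_params(name): a dict with "vfov" (degrees; the focal length in pixels is half the picture's height over the tangent of half this angle, whatever the lens; pixels are square), "cx", "cy" (the principal point, pixels), "D" ([k1, k2, p1, p2, k3] as OpenCV has them; the pictures are not rectified), "R" (3x3) and "t" (3): a world point X has camera coordinates R X + t. Camera axes: x right, y down, z forward; pixel columns grow to the right and rows downward; lengths in m; the calibration is good to about 2 mm. A picture is of the moment at which its call begins: read the wrist's pose just before it. camera_params takes no time and is no camera call; for the wrist camera it gives the pose at the moment of the call.
- finish_job(): hands the job in, once; it reports no verdict.
The state is a dict: "time_s": time; "joints": joint angles; "joint_velocities": joint speeds; "effort": joint torques, N m; "tcp_pos": TCP position; "ee_rot": TCP orientation; "wrist_force": force on the tool from outside, world axes, zero at the start; "moment": the same for the moment, N m; "gripper_width": opening from 0.0 (shut) to 1.0 (fully open).
Only numpy, scipy, OpenCV 4.12 (cv2) and the standard library are available. Lean on these libraries where they do the work, as an engineer would, in place of code of your own. Each camera call takes 0.05 s, during which the arm holds its last target.

## Working session

There is one attempt and no reset: what is moved stays moved. The work goes in short steps, Python scripts to look and compute and a shell command to move; the robot and the scene stay as the last step left them, time stands still between calls to the robot, and variables do not carry over. Pictures are saved under pics/ and viewed, and the job is handed in when it is done.

```bash
ls; mkdir -p pics
python3 - <<'E'
from station import *
import cv2
s=sense();print(s['time_s'],s['tcp_pos'],s['ee_rot'],s['wrist_force'],tcp_to_grasp)
for n in("scene","top"):
    p=camera_params(n);print(n,p)
    cv2.imwrite(f"pics/{n}0.png",capture(n)[:,:,::-1])
E
```

```text
pics
0.0 [0.18017082 0.5977605  0.18703599] [[ 9.57387989e-01 -2.88804307e-01 -5.57355083e-04]
 [-2.88804836e-01 -9.57385698e-01 -2.09577700e-03]
 [ 7.16656385e-05  2.16743857e-03 -9.99997649e-01]] [-0.16557171 -0.25641159  0.68307565] -0.0187
scene {'vfov': 51.29008527817538, 'cx': 281.9912437569788, 'cy': 209.5566979373772, 'D': array([-0.07479682,  0.        ,  0.        ,  0.        ,  0.        ]), 'R': array([[-0.08156907,  0.99664016,  0.0074081 ],
       [ 0.71865426,  0.06396438, -0.69241939],
       [-0.69056682, -0.05115614, -0.72145721]]), 't': array([ 0.08901415, -0.38958503,  1.35803937])}
top {'vfov': 45.33166494983304, 'cx': 277.9025657828954, 'cy': 204.486519292502, 'D': array([-0.1732817,  0.       ,  0.       ,  0.       ,  0.       ]), 'R': array([[ 0.01278022, -0.99987089,  0.00973989],
       [-0.99715613, -0.01346783, -0.0741503 ],
       [ 0.0742719 , -0.00876453, -0.99719951]]), 't': array([-0.05470406,  0.6256515 ,  0.97840766])}
```

View pics/top0.png

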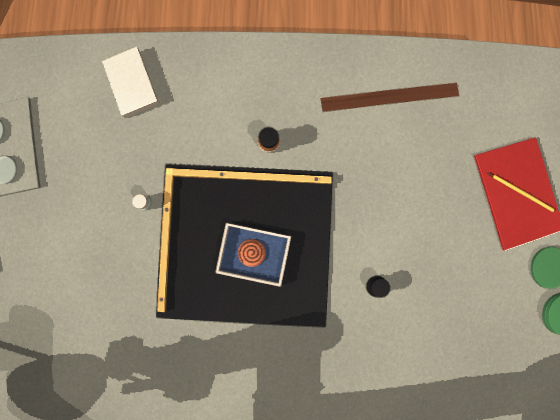

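View pics/scene0.png

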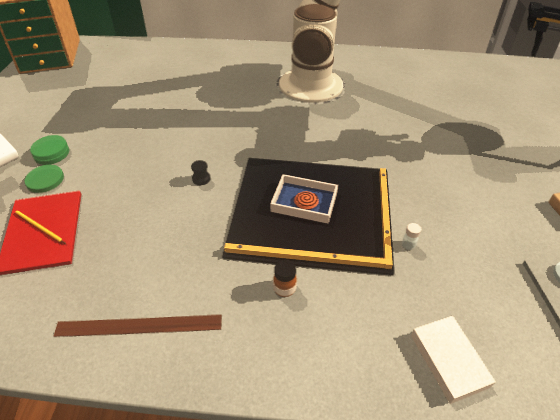

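```bash
cat > h.py <<'E'
import numpy as np, cv2
from station import *
def ray(n,uv,z,p=None):
    p=p or camera_params(n); f=210/np.tan(np.radians(p['vfov']/2))
    K=np.array([[f,0,p['cx']],[0,f,p['cy']],[0,0,1]])
    u=cv2.undistortPoints(np.array(uv,float).reshape(-1,1,2),K,p['D']).reshape(-1,2)
    d=np.c_[u,np.ones(len(u))]@p['R']; c=-p['R'].T@p['t']
    return (c+d*((z-c[2])/d[:,2])[:,None])[:,:2]
def big(m):
    n,l,s,_=cv2.connectedComponentsWithStats(m.astype(np.uint8));return l==1+np.argmax(s[1:,4])
def masks(im,n):
    h=cv2.cvtColor(im,cv2.COLOR_RGB2HSV);H,S,V=[h[...,i].astype(int) for i in range(3)]
    roi=np.zeros(H.shape,bool)
    if n=='top': roi[150:335,145:345]=1
    else: roi[155:275,220:400]=1
    brass=big(roi&(H>14)&(H<30)&(S>100)&(V>110))
    inn=roi.copy()
    white=(S<60)&(V>150)&roi
    if n=='top': white[:, :170]=0;white[:180]=0
    foss=roi&((H<12)|(H>172))&(S>110)&(V>80)
    return brass,white,foss
def board(n='top',im=None):
    im=capture(n) if im is None else im
    b,w,f=masks(im,n)
    ys,xs=np.nonzero(b);P=ray(n,np.c_[xs,ys],.022)
    return P
def fitquad(P):
    r=cv2.minAreaRect((P*1000).astype(np.float32));return r,cv2.boxPoints(r)
E
python3 - <<'E'
from h import *
for n in('top','scene'):
    im=capture(n);b,w,f=masks(im,n)
    o=im.copy()//2;o[b]=(255,255,0);o[w]=(255,255,255);o[f]=(255,0,0)
    cv2.imwrite(f'pics/m_{n}.png',o[:,:,::-1])
    w=big(w);c=cv2.findContours(w.astype(np.uint8),0,1)[0][0][:,0]
    print(n,'tray',fitquad(ray(n,c,.033)))
    ys,xs=np.nonzero(f);print('fossil',ray(n,[[xs.mean(),ys.mean()]],.024))
    c=cv2.findContours(b.astype(np.uint8),0,1)[0][0][:,0]
    print('brass',fitquad(ray(n,c,.022)))
top=dict(jar=((268,138),.065),vial=((139,201),.055),loupe=((378,286),.045))
for k,(u,z) in top.items(): print(k,ray('top',[u],z))
sc=dict(jar=((286,271),.065),vial=((413,230),.055),loupe=((200,166),.045))
for k,(u,z) in sc.items(): print(k,ray('scene',[u],z))
E
```

```text
top tray (((523.93994140625, -165.39695739746094), (304.4106140136719, 26.21660614013672), 0.4541037082672119), array([[ 371.63553, -153.49536],
       [ 371.8433 , -179.71115],
       [ 676.2444 , -177.29855],
       [ 676.0366 , -151.08276]], dtype=float32))
fossil [[0.53020035 0.00512526]]
brass (((547.713623046875, 20.119232177734375), (335.50006103515625, 288.43463134765625), 87.80390930175781), array([[ 397.1741 , -141.98125],
       [ 685.3969 , -153.03395],
       [ 698.2532 ,  182.21971],
       [ 410.03033,  193.27242]], dtype=float32))
scene tray (((537.6328125, 65.46595001220703), (10.79788875579834, 96.59379577636719), 73.96029663085938), array([[489.72433 ,  73.62178 ],
       [582.5578  ,  46.932587],
       [585.54126 ,  57.31012 ],
       [492.70782 ,  83.99931 ]], dtype=float32))
fossil [[0.53472779 0.0076108 ]]
brass (((550.626220703125, 21.131942749023438), (336.72247314453125, 300.4054870605469), 87.99161529541016), array([[ 394.6154 , -141.86191],
       [ 694.83636, -152.38983],
       [ 706.6371 ,  184.1258 ],
       [ 406.41608,  194.65372]], dtype=float32))
jar [[ 0.75191582 -0.02531005]]
vial [[0.62713172 0.22499249]]
loupe [[ 0.46776478 -0.2437694 ]]
jar [[ 0.76058277 -0.0203011 ]]
vial [[0.63203366 0.225397  ]]
loupe [[ 0.46581467 -0.24332366]]
```

View pics/m_top.png

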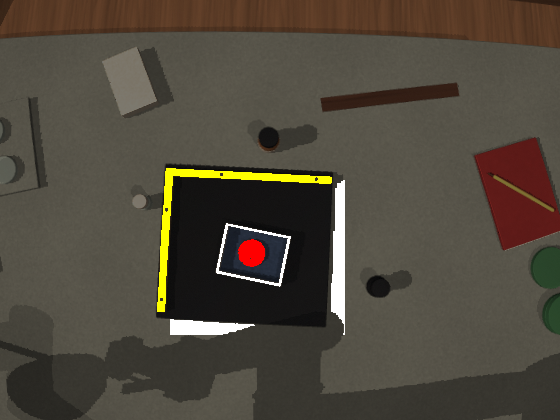

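View pics/m_scene.png

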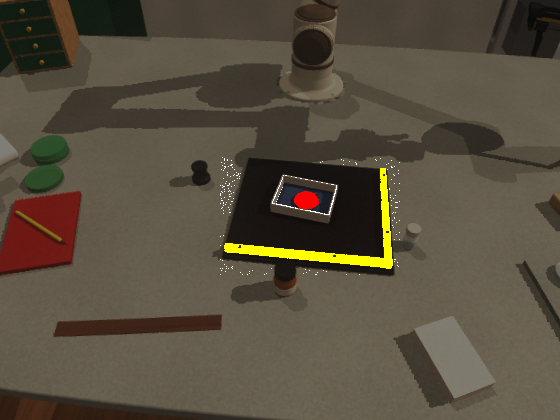

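```bash
cat >> h.py <<'E'
def trayrect(n,im):
    h=cv2.cvtColor(im,cv2.COLOR_RGB2HSV);S,V=h[...,1].astype(int),h[...,2].astype(int)
    w=(S<80)&(V>130)
    b,_,f=masks(im,n)
    k,l,s,c=cv2.connectedComponentsWithStats(w.astype(np.uint8),connectivity=8)
    ys,xs=np.nonzero(f);fc=np.array([xs.mean(),ys.mean()])
    best=None
    for i in range(1,k):
        x,y,ww,hh,a=s[i]
        if x<fc[0]<x+ww and y<fc[1]<y+hh and ww<120 and hh<100 and a>60:
            if best is None or a>s[best][4]: best=i
    m=(l==best)
    c=cv2.findContours(m.astype(np.uint8),0,1)[0]; c=max(c,key=len)[:,0]
    return m,c,fc
def railfit(n,im):
    # inner rail edges: lines at z=.022 from brass mask
    b,_,_=masks(im,n); ys,xs=np.nonzero(b);P=ray(n,np.c_[xs,ys],.022)
    (c,sz,a),box=fitquad(P); 
    out=box[np.argmax(box.sum(1))]/1000
    yaw=-.038
    for it in range(3):
        R=np.array([[np.cos(yaw),-np.sin(yaw)],[np.sin(yaw),np.cos(yaw)]])
        Q=(P-out)@R
        far=Q[(Q[:,0]>-.02)&(Q[:,1]<-.03)&(Q[:,1]>-.31)]; lef=Q[(Q[:,1]>-.02)&(Q[:,0]<-.03)&(Q[:,0]>-.27)]
        pf=np.polyfit(far[:,1],far[:,0],1);pl=np.polyfit(lef[:,0],lef[:,1],1)
        yaw+=(-pf[0]*len(far)+pl[0]*len(lef))/(len(far)+len(lef))
    R=np.array([[np.cos(yaw),-np.sin(yaw)],[np.sin(yaw),np.cos(yaw)]]);Q=(P-out)@R
    far=Q[(Q[:,0]>-.02)&(Q[:,1]<-.03)&(Q[:,1]>-.31)]; lef=Q[(Q[:,1]>-.02)&(Q[:,0]<-.03)&(Q[:,0]>-.27)]
    mid=np.array([far[:,0].mean(),lef[:,1].mean()]) # centre lines of rails
    return R@(mid-.007)+out, yaw, (-pf[0],pl[0])
def look(n='top',im=None,corner=None,yaw=None):
    im=capture(n) if im is None else im
    c,y,_=railfit(n,im)
    print(n,'corner',c.round(4),'yaw',round(y,4),_)
    if corner is not None: c,y=corner,yaw
    m,k,fc=trayrect(n,im); r,box=fitquad(ray(n,k,.033))
    R=np.array([[np.cos(y),-np.sin(y)],[np.sin(y),np.cos(y)]])
    B=(box/1000-c)@R+[.13,.15]
    print('tray size',np.round(r[1],1),'ctr world',np.round(r[0],1),'ctr board',np.round(B.mean(0)*1000,1));print('corners board mm\n',(B*1000).round(1),'\nworld\n',box.round(1))
    e=B[1]-B[0]; a=np.degrees(np.arctan2(e[1],e[0])); a=(a+45)%90-45
    F=ray(n,[fc],.022); print('rel yaw deg',round(a,2),'fossil world',F.round(4),'board',((F-c)@R+[.13,.15]).round(4))
E
python3 - <<'E'
from h import *
for n in('top','scene'):
  try: look(n)
  except Exception as e: print(e)
E
```

```text
top corner [0.6826 0.1675] yaw -0.0381 (np.float64(-0.00032267675243822066), np.float64(0.0003676075108389524))
tray size [131.9 100.9] ctr world [526.7   1.7] ctr board [-19.5 -21.7]
corners board mm
 [[-79.5 -79.1]
 [ 20.2 -94.7]
 [ 40.6  35.7]
 [-59.1  51.3]] 
world
 [[464.4 -53.4]
 [563.5 -72.8]
 [588.9  56.7]
 [489.8  76.1]]
rel yaw deg -8.9 fossil world [[0.5302 0.0052]] board [[-0.0161 -0.018 ]]
scene corner [0.6886 0.1694] yaw -0.036 (np.float64(8.033003839801224e-05), np.float64(0.0003463170371039535))
tray size [131.8 100.3] ctr world [524.4   4.3] ctr board [-28.1 -20.8]
corners board mm
 [[-88.  -78.1]
 [ 11.1 -93.7]
 [ 31.7  36.4]
 [-67.4  52.1]] 
world
 [[462.5 -50.7]
 [561.  -69.9]
 [586.3  59.4]
 [487.8  78.6]]
rel yaw deg -9.0 fossil world [[0.5328 0.0075]] board [[-0.0198 -0.0174]]
```

```bash
python3 -m inch '[{"x":0.33,"y":-0.81,"az":0.12,"jaw":70},{"x":0.33,"y":-0.81,"az":0.12,"jaw":70},{"x":0.33,"y":-0.81,"az":0.12,"jaw":70},{"x":0.33,"y":-0.81,"az":0.12,"jaw":70},{"x":0.33,"y":-0.81,"az":0.12,"jaw":70},{"x":0.33,"y":-0.81,"az":0.12,"jaw":70},{"x":0.33,"y":-0.81,"az":0.12,"jaw":70},{"x":0.33,"y":-0.81,"az":0.12,"jaw":70},{"x":0.33,"y":-0.81,"az":0.12,"jaw":70},{"x":0.33,"y":-0.81,"az":0.12,"jaw":70},{"x":0.33,"y":-0.81,"az":0.12,"jaw":70},{"x":0.33,"y":-0.81,"az":0.12,"jaw":70}]'
cat >> h.py <<'E'
C0=np.array([.6826,.1675]);Y0=-.0381
def st():
    s=sense();R=np.array([[np.cos(Y0),-np.sin(Y0)],[np.sin(Y0),np.cos(Y0)]]);t=s['tcp_pos'];r=s['ee_rot']
    print('t',s['time_s'],'tcp',np.round(t,4),'board mm',(((t[:2]-C0)@R+[.13,.15])*1000).round(1),'yaw rel board deg',np.degrees(np.arctan2(r[1,0],r[0,0])-Y0).round(2),'tilt',np.degrees(r[:2,2]).round(2),'F',np.round(s['wrist_force'],1),'w',s['gripper_width'],'j',np.round(s['joints'],0))
E
python3 -c "from h import *;st()"
```

```text
t 0.3 tcp [0.1803 0.5982 0.1878] board mm [-388.3  561.2] yaw rel board deg -14.6 tilt [-0.01 -0.04] F [-0.  -0.6 -0. ] w 0.9985039246666637 j [ 88.  22.   0.  -0. -68. -15.]$[0]: bad value
```

```bash
python3 -m inch '[{"jaw":70,"x":0.33,"y":-0.81,"z":0,"ax":0,"ay":0,"az":0.12}]'; python3 -c "from h import *;st()"; python3 -m inch --help
```

```text
time_s: 0.42
tcp_pos: [0.1996, 0.551, 0.1865]
ee_rot: [[0.964, -0.266, 0.0], [-0.266, -0.964, -0.001], [0.0, 0.001, -1.0]]
wrist_force: [0.9, -0.3, 0.5]
gripper_width: 0.951
t 0.425 tcp [0.1996 0.551  0.1865] board mm [-367.3  514.8] yaw rel board deg -13.22 tilt [ 0.   -0.07] F [ 0.9 -0.3  0.5] w 0.9509639928063778 j [ 86.  18.  -5.   0. -66. -11.]invalid input: not JSON, or not a number
```

```bash
python3 -m inch '[{"jaw":70,"x":0.33,"y":-0.81,"z":0,"ax":0,"ay":0,"az":0.12},{"jaw":70,"x":0.33,"y":-0.81,"z":0,"ax":0,"ay":0,"az":0.12},{"jaw":70,"x":0.33,"y":-0.81,"z":0,"ax":0,"ay":0,"az":0.12},{"jaw":70,"x":0.33,"y":-0.81,"z":0,"ax":0,"ay":0,"az":0.12},{"jaw":70,"x":0.33,"y":-0.81,"z":0,"ax":0,"ay":0,"az":0.12},{"jaw":70,"x":0.33,"y":-0.81,"z":0,"ax":0,"ay":0,"az":0.12},{"jaw":70,"x":0.33,"y":-0.81,"z":0,"ax":0,"ay":0,"az":0.12},{"jaw":70,"x":0.33,"y":-0.81,"z":0,"ax":0,"ay":0,"az":0.12},{"jaw":70,"x":0.33,"y":-0.81,"z":0,"ax":0,"ay":0,"az":0.12},{"jaw":70,"x":0.33,"y":-0.81,"z":0,"ax":0,"ay":0,"az":0.12},{"jaw":70,"x":0.33,"y":-0.81,"z":0,"ax":0,"ay":0,"az":0.12}]'; python3 -c "from h import *;st()"
```

```text
time_s: 1.8
tcp_pos: [0.4215, -0.0007, 0.1887]
ee_rot: [[1.0, -0.024, 0.007], [-0.024, -1.0, 0.004], [0.007, -0.004, -1.0]]
wrist_force: [0.7, 0.2, 1.0]
gripper_width: 0.718
t 1.8 tcp [ 0.4215 -0.0007  0.1887] board mm [-124.5  -28. ] yaw rel board deg 0.82 tilt [0.41 0.23] F [0.7 0.2 1. ] w 0.718454950284527 j [ 22.   1. -26.  -0. -62.  67.]
```

```bash
python3 -m inch '[{"jaw":70,"x":0,"y":0.1,"z":-0.66,"ax":0,"ay":0,"az":-0.08},{"jaw":70,"x":0,"y":0.07,"z":-0.66,"ax":0,"ay":0,"az":0},{"jaw":70,"x":0,"y":0,"z":-0.66,"ax":0,"ay":0,"az":0},{"jaw":70,"x":0,"y":0,"z":-0.66,"ax":0,"ay":0,"az":0},{"jaw":70,"x":0,"y":0,"z":0,"ax":0,"ay":0,"az":0}]'; python3 -c "
from h import *;st()
for n in('top','wrist'):
  cv2.imwrite(f'pics/{n}1.png',capture(n)[:,:,::-1])"
```

```text
time_s: 2.42
tcp_pos: [0.424, 0.0049, 0.0283]
ee_rot: [[0.999, -0.049, 0.014], [-0.05, -0.999, 0.005], [0.013, -0.006, -1.0]]
wrist_force: [0.6, 0.4, 0.6]
gripper_width: 0.727
t 2.425 tcp [0.424  0.0049 0.0283] board mm [-122.3  -22.3] yaw rel board deg -0.66 tilt [0.78 0.31] F [0.6 0.4 0.6] w 0.7270898278760767 j [ 23.  14. -40.   0. -36.  64.]
```

View pics/top1.png

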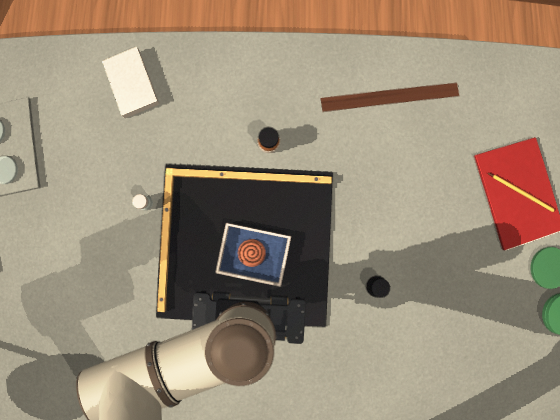

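View pics/wrist1.png

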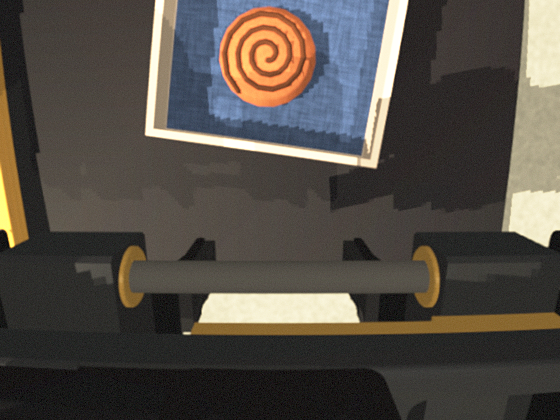

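```bash
python3 -m inch '[{"jaw":70,"x":0,"y":0.05,"z":-0.12,"ax":-0.03,"ay":0.08,"az":0.05},{"jaw":70,"x":0,"y":0,"z":-0.12,"ax":0,"ay":0,"az":0}]'; python3 -c "
from h import *;st()"
```

```text
time_s: 2.78
tcp_pos: [0.4303, 0.0105, 0.0194]
ee_rot: [[0.999, -0.038, 0.014], [-0.038, -0.999, 0.005], [0.014, -0.006, -1.0]]
wrist_force: [-0.2, -1.1, 1.1]
gripper_width: 0.723
t 2.775 tcp [0.4303 0.0105 0.0194] board mm [-116.2  -16.5] yaw rel board deg -0.02 tilt [0.82 0.31] F [-0.2 -1.1  1.1] w 0.7228762568650785 j [ 23.  16. -39.   0. -34.  65.]
```

```bash
python3 -m inch '[{"jaw":70,"x":-0.03,"y":0,"z":-0.1,"ax":-0.03,"ay":0.15,"az":0}]'; python3 -c "
from h import *;st()"; python3 -m inch '[{"jaw":70,"x":0,"y":0,"z":0,"ax":0,"ay":0,"az":0}]'; python3 -c "
from h import *;st()"
```

```text
time_s: 2.9
tcp_pos: [0.4283, 0.0107, 0.0135]
ee_rot: [[0.999, -0.038, -0.012], [-0.038, -0.999, 0.0], [-0.012, 0.0, -1.0]]
wrist_force: [0.3, 0.2, -0.0]
gripper_width: 0.723
t 2.9 tcp [0.4283 0.0107 0.0135] board mm [-118.1  -16.4] yaw rel board deg 0.0 tilt [-0.7   0.02] F [ 0.3  0.2 -0. ] w 0.7229758620898568 j [ 23.  17. -38.  -1. -35.  65.]
time_s: 3.02
tcp_pos: [0.4287, 0.0109, 0.0133]
ee_rot: [[0.999, -0.038, -0.013], [-0.038, -0.999, 0.0], [-0.013, 0.0, -1.0]]
wrist_force: [0.4, 0.1, 0.6]
gripper_width: 0.728
t 3.025 tcp [0.4287 0.0109 0.0133] board mm [-117.7  -16.2] yaw rel board deg 0.0 tilt [-0.73  0.01] F [0.4 0.1 0.6] w 0.7276528693954686 j [ 23.  17. -38.  -1. -35.  65.]
```

```bash
python3 -m inch '[{"jaw":70,"x":0.1,"y":-0.004,"z":0,"ax":0,"ay":-0.07,"az":0},{"jaw":70,"x":0.1,"y":-0.004,"z":0,"ax":0,"ay":0,"az":0},{"jaw":70,"x":0.1,"y":-0.004,"z":0,"ax":0,"ay":0,"az":0},{"jaw":70,"x":0.1,"y":-0.004,"z":0,"ax":0,"ay":0,"az":0},{"jaw":70,"x":0.1,"y":-0.004,"z":0,"ax":0,"ay":0,"az":0},{"jaw":70,"x":0.1,"y":-0.004,"z":0,"ax":0,"ay":0,"az":0},{"jaw":70,"x":0.1,"y":-0.004,"z":0,"ax":0,"ay":0,"az":0},{"jaw":70,"x":0.1,"y":-0.004,"z":0,"ax":0,"ay":0,"az":0}]'; python3 -c "
from h import *;st()
im=capture('top');cv2.imwrite('pics/top2.png',im[:,:,::-1]);cv2.imwrite('pics/w2.png',capture('wrist')[:,:,::-1])"
```

```text
time_s: 4.03
tcp_pos: [0.4804, 0.0087, 0.0136]
ee_rot: [[0.999, -0.038, 0.001], [-0.038, -0.999, 0.0], [0.001, -0.0, -1.0]]
wrist_force: [0.0, 0.1, 0.1]
gripper_width: 0.727
t 4.025 tcp [0.4804 0.0087 0.0136] board mm [-66.  -16.4] yaw rel board deg -0.0 tilt [0.06 0.02] F [0.  0.1 0.1] w 0.7269796519288855 j [ 20.  20. -32.   0. -37.  67.]
```

View pics/top2.png

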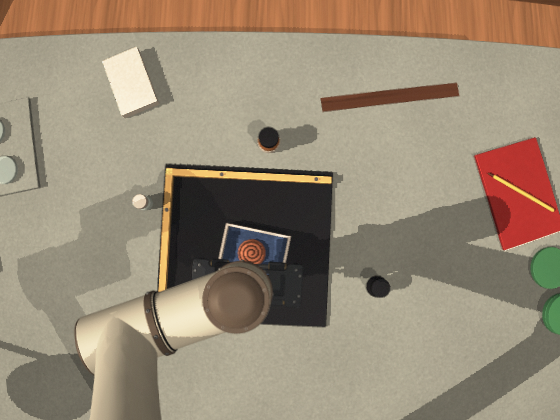

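View pics/w2.png

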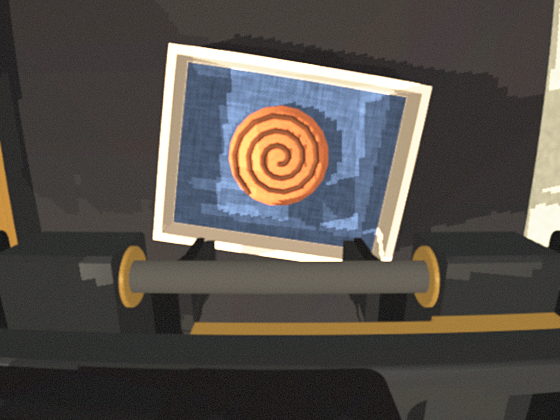

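```bash
python3 -m inch '[{"jaw":70,"x":0.1,"y":-0.004,"z":0,"ax":0,"ay":0,"az":0},{"jaw":70,"x":0.1,"y":-0.004,"z":0,"ax":0,"ay":0,"az":0},{"jaw":70,"x":0.1,"y":-0.004,"z":0,"ax":0,"ay":0,"az":0},{"jaw":70,"x":0.1,"y":-0.004,"z":0,"ax":0,"ay":0,"az":0},{"jaw":70,"x":0.1,"y":-0.004,"z":0,"ax":0,"ay":0,"az":0},{"jaw":70,"x":0.1,"y":-0.004,"z":0,"ax":0,"ay":0,"az":0},{"jaw":70,"x":0.1,"y":-0.004,"z":0,"ax":0,"ay":0,"az":0},{"jaw":70,"x":0.1,"y":-0.004,"z":0,"ax":0,"ay":0,"az":0}]'; python3 -c "
from h import *;st()
cv2.imwrite('pics/w3.png',capture('wrist')[:,:,::-1])"
```

```text
time_s: 5.12
tcp_pos: [0.5316, 0.0067, 0.0135]
ee_rot: [[0.999, -0.038, 0.001], [-0.038, -0.999, 0.0], [0.001, -0.0, -1.0]]
wrist_force: [-0.1, 0.5, -0.2]
gripper_width: 0.73
t 5.125 tcp [0.5316 0.0067 0.0135] board mm [-14.8 -16.4] yaw rel board deg 0.0 tilt [0.06 0.01] F [-0.1  0.5 -0.2] w 0.7304902981200987 j [ 18.  24. -25.   0. -40.  70.]
```

View pics/w3.png

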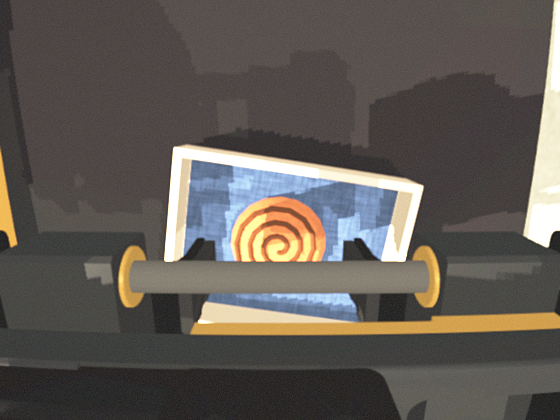

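Run:
```python
from h import *
p=camera_params('wrist');s=sense();t=s['tcp_pos'];R=s['ee_rot']
f=210/np.tan(np.radians(p['vfov']/2));K=np.array([[f,0,p['cx']],[0,f,p['cy']],[0,0,1]])
pts=np.array([t,t+R[:,1]*.032,t-R[:,1]*.032,t+R[:,1]*.032-R[:,2]*.05,t-R[:,1]*.032-R[:,2]*.05,t+R[:,0]*.01])
print(cv2.projectPoints(pts,cv2.Rodrigues(p['R'])[0],p['t'],K,p['D'])[0].reshape(-1,2).round(0))
print('cam',-p['R'].T@p['t'],p['R'])
print(ray('wrist',[[175,148],[422,184],[200,320]],.033,p))
cv2.imwrite('pics/t3.png',capture('top')[:,:,::-1][130:350,120:370].repeat(2,0).repeat(2,1))
cv2.imwrite('pics/s3.png',capture('scene')[:,:,::-1][100:300,200:420].repeat(2,0).repeat(2,1))
```

```text
[[278. 237.]
 [332. 237.]
 [224. 237.]
 [348. 272.]
 [207. 272.]
 [278. 221.]]
cam [0.59758553 0.00381229 0.20960177] [[-3.74126416e-02 -9.99299901e-01  4.44143399e-05]
 [-9.70541672e-01  3.63465523e-02  2.38175968e-01]
 [-2.38010836e-01  8.86768618e-03 -9.71222017e-01]]
[[ 0.58825795  0.05661701]
 [ 0.56517748 -0.06956399]
 [ 0.49074935  0.05303135]]
```

View pics/t3.png

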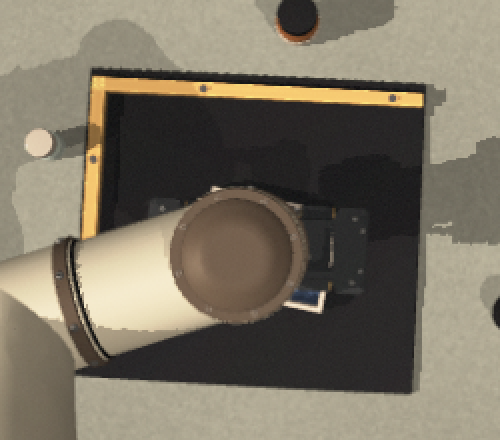

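View pics/s3.png

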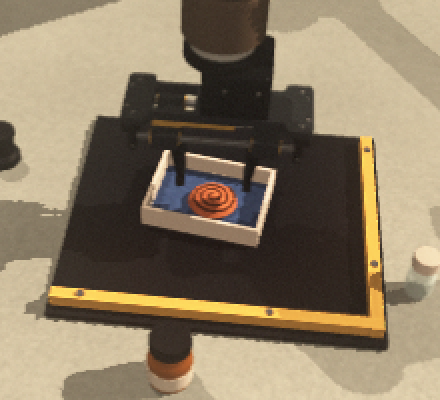

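Run:
```python
from h import *
s=sense();t=s['tcp_pos'];R=s['ee_rot']
for n in('scene','top'):
    p=camera_params(n)
    f=210/np.tan(np.radians(p['vfov']/2));K=np.array([[f,0,p['cx']],[0,f,p['cy']],[0,0,1]])
    for dz in (0,.02,.03,.04,.05,.06):
        pts=np.array([t+R[:,1]*.04-R[:,2]*dz,t-R[:,1]*.04-R[:,2]*dz])
        print(n,dz,cv2.projectPoints(pts,cv2.Rodrigues(p['R'])[0],p['t'],K,p['D'])[0].reshape(-1,2).round(0).tolist())
cv2.imwrite('pics/s4.png',cv2.resize(capture('scene')[:,:,::-1][150:230,250:360],None,fx=7,fy=7,interpolation=2))
```

```text
scene 0 [[288.0, 201.0], [323.0, 204.0]]
scene 0.02 [[288.0, 194.0], [324.0, 197.0]]
scene 0.03 [[288.0, 191.0], [324.0, 194.0]]
scene 0.04 [[288.0, 188.0], [325.0, 191.0]]
scene 0.05 [[288.0, 184.0], [325.0, 187.0]]
scene 0.06 [[288.0, 181.0], [325.0, 184.0]]
top 0 [[271.0, 253.0], [231.0, 251.0]]
top 0.02 [[271.0, 253.0], [230.0, 251.0]]
top 0.03 [[271.0, 253.0], [229.0, 251.0]]
top 0.04 [[271.0, 253.0], [229.0, 251.0]]
top 0.05 [[271.0, 253.0], [229.0, 251.0]]
top 0.06 [[270.0, 254.0], [228.0, 251.0]]
```

View pics/s4.png

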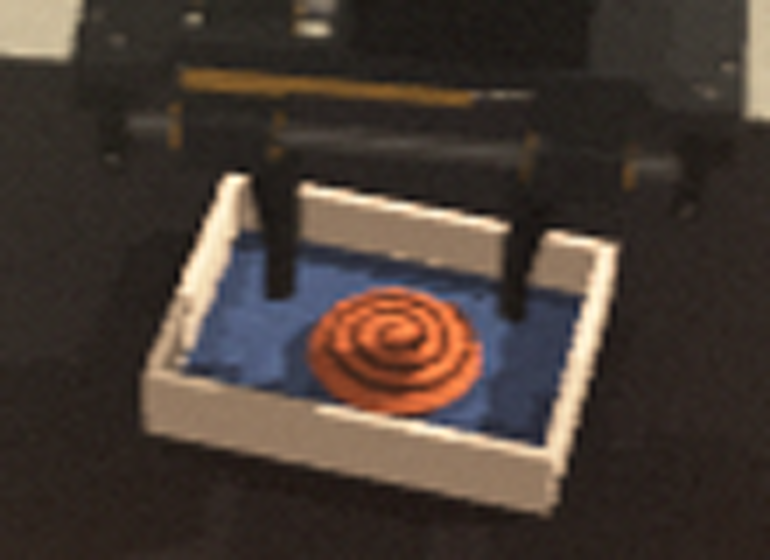

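```bash
python3 -m inch '[{"jaw":70,"x":0,"y":0,"z":0.3,"ax":0,"ay":0,"az":0},{"jaw":70,"x":-0.5,"y":0.02,"z":0,"ax":0,"ay":0,"az":0},{"jaw":70,"x":-0.5,"y":0.02,"z":0,"ax":0,"ay":0,"az":0},{"jaw":70,"x":-0.5,"y":0.02,"z":0,"ax":0,"ay":0,"az":0},{"jaw":70,"x":-0.4,"y":0.02,"z":0,"ax":0,"ay":0,"az":0},{"jaw":70,"x":0,"y":0,"z":0,"ax":0,"ay":0,"az":0}]'
python3 - <<'E'
from h import *
st()
s=sense();t=s['tcp_pos'];R=s['ee_rot']
im=capture('scene');im=im[:,:,::-1].copy()
n='scene';p=camera_params(n)
f=210/np.tan(np.radians(p['vfov']/2));K=np.array([[f,0,p['cx']],[0,f,p['cy']],[0,0,1]])
o=cv2.resize(im[100:220,220:380],None,fx=5,fy=5,interpolation=2)
for dz in (0,.02,.03,.04):
    pts=np.array([t+R[:,1]*.04-R[:,2]*dz,t-R[:,1]*.04-R[:,2]*dz])
    q=cv2.projectPoints(pts,cv2.Rodrigues(p['R'])[0],p['t'],K,p['D'])[0].reshape(-1,2)
    print(dz,q.round(1).tolist())
    for a in q: cv2.circle(o,tuple(int(v) for v in (a-[220,100])*5),2,(0,255,0),-1)
cv2.imwrite('pics/s5.png',o)
cv2.imwrite('pics/t5.png',cv2.resize(capture('top')[:,:,::-1][230:350,150:330],None,fx=4,fy=4))
E
```

```text
time_s: 6.08
tcp_pos: [0.4122, 0.011, 0.0317]
ee_rot: [[0.999, -0.038, -0.0], [-0.038, -0.999, 0.0], [-0.0, -0.0, -1.0]]
wrist_force: [0.1, -0.5, -0.5]
gripper_width: 0.722
t 6.075 tcp [0.4122 0.011  0.0317] board mm [-134.3  -16.7] yaw rel board deg -0.01 tilt [-0.01  0.01] F [ 0.1 -0.5 -0.5] w 0.7215906048672128 j [ 24.  13. -40.  -0. -37.  64.]
0 [[293.1, 160.5], [326.3, 163.3]]
0.02 [[293.4, 154.0], [327.0, 156.8]]
0.03 [[293.5, 150.7], [327.3, 153.5]]
0.04 [[293.6, 147.3], [327.7, 150.1]]
```

View pics/s5.png

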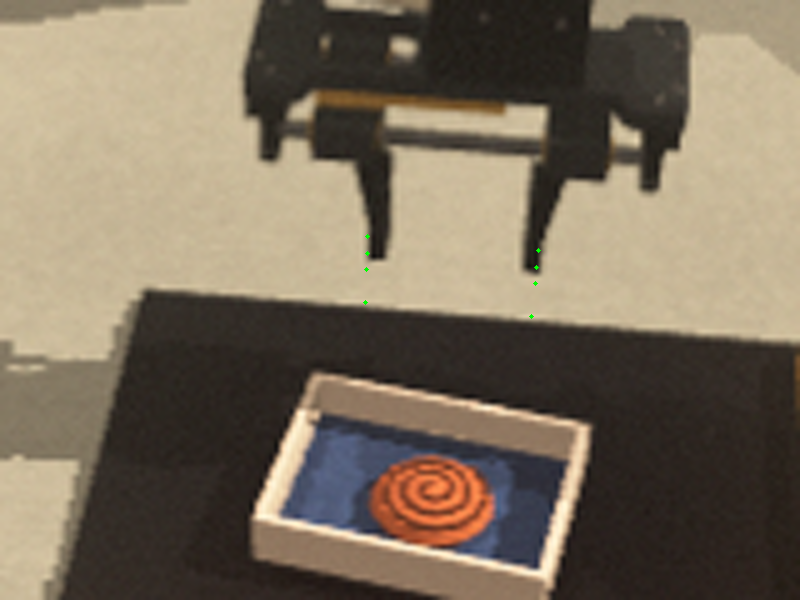

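View pics/t5.png

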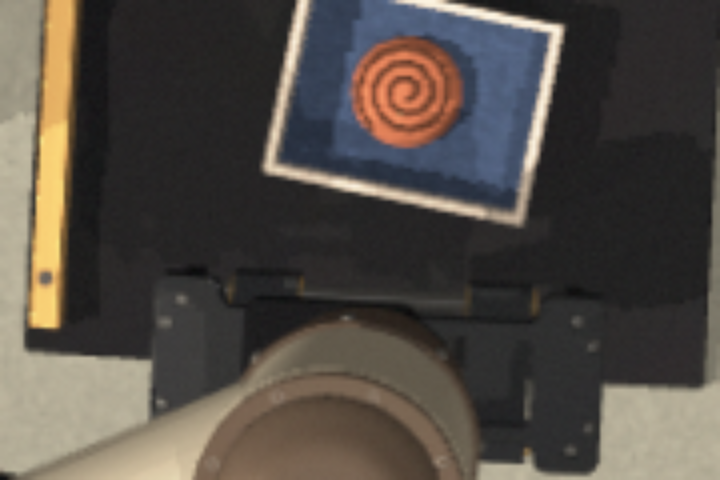

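```bash
python3 -m inch '[{"jaw":70,"x":0,"y":0,"z":-0.25,"ax":0,"ay":0,"az":0},{"jaw":70,"x":0,"y":0,"z":-0.2,"ax":0,"ay":0,"az":0},{"jaw":70,"x":0,"y":0,"z":-0.1,"ax":0,"ay":0,"az":0},{"jaw":70,"x":0,"y":0,"z":-0.05,"ax":0,"ay":0,"az":0},{"jaw":70,"x":0,"y":0,"z":0,"ax":0,"ay":0,"az":0}]'
python3 - <<'E'
from h import *
st()
im=capture('scene')[:,:,::-1]
cv2.imwrite('pics/s6.png',cv2.resize(im[100:220,220:380],None,fx=5,fy=5,interpolation=2))
E
```

```text
time_s: 6.8
tcp_pos: [0.4208, 0.0128, -0.0044]
ee_rot: [[0.999, -0.039, 0.008], [-0.039, -0.999, 0.002], [0.008, -0.003, -1.0]]
wrist_force: [-0.4, 0.2, -0.2]
gripper_width: 0.727
t 6.8 tcp [ 0.4208  0.0128 -0.0044] board mm [-125.7  -14.5] yaw rel board deg -0.03 tilt [0.44 0.13] F [-0.4  0.2 -0.2] w 0.7265141721641345 j [ 24.  18. -42.   0. -30.  64.]
```

View pics/s6.png

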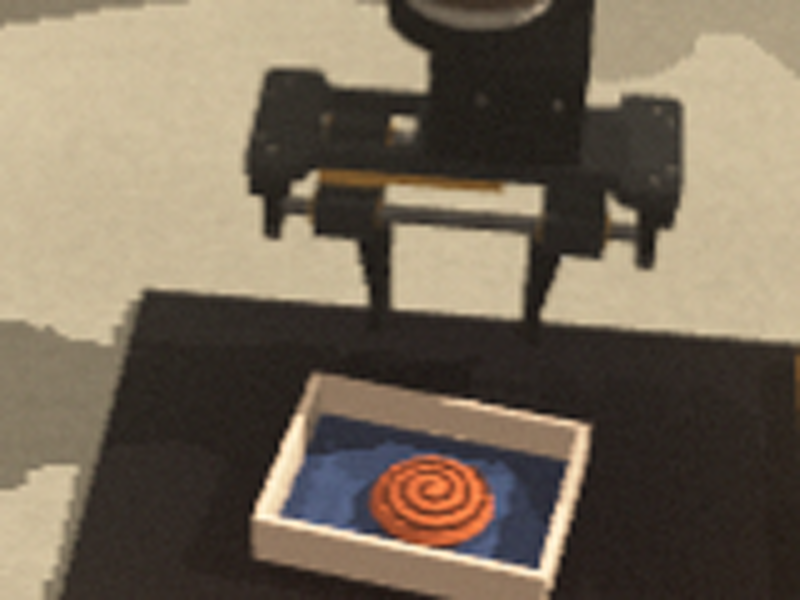

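```bash
for i in 1; do python3 -m inch '[{"jaw":70,"x":-0.05,"y":0,"z":-0.1,"ax":0,"ay":0.06,"az":0}]'; done; python3 -c "from h import *;st()"; python3 -m inch '[{"jaw":70,"x":0,"y":0,"z":-0.05,"ax":0,"ay":0,"az":0}]';python3 -c "from h import *;st()"; python3 -m inch '[{"jaw":70,"x":0,"y":0,"z":0,"ax":0,"ay":0,"az":0}]';python3 -c "from h import *;st()"
```

```text
time_s: 6.98
tcp_pos: [0.4183, 0.0132, -0.0099]
ee_rot: [[0.999, -0.038, -0.001], [-0.038, -0.999, 0.003], [-0.001, -0.003, -1.0]]
wrist_force: [-0.5, -0.7, -0.3]
gripper_width: 0.724
t 6.975 tcp [ 0.4183  0.0132 -0.0099] board mm [-128.2  -14.3] yaw rel board deg -0.01 tilt [-0.07  0.17] F [-0.5 -0.7 -0.3] w 0.7244773429391048 j [ 24.  18. -42.  -0. -30.  64.]
time_s: 7.1
tcp_pos: [0.4183, 0.0132, -0.0131]
ee_rot: [[0.999, -0.038, -0.001], [-0.038, -0.999, 0.003], [-0.001, -0.003, -1.0]]
wrist_force: [-0.1, 0.6, 0.2]
gripper_width: 0.728
t 7.1 tcp [ 0.4183  0.0132 -0.0131] board mm [-128.2  -14.3] yaw rel board deg -0.02 tilt [-0.07  0.18] F [-0.1  0.6  0.2] w 0.7280580498078341 j [ 24.  19. -42.  -0. -29.  64.]
time_s: 7.22
tcp_pos: [0.4181, 0.0131, -0.0133]
ee_rot: [[0.999, -0.038, -0.002], [-0.038, -0.999, 0.003], [-0.002, -0.003, -1.0]]
wrist_force: [0.3, 0.3, 0.2]
gripper_width: 0.722
t 7.225 tcp [ 0.4181  0.0131 -0.0133] board mm [-128.4  -14.4] yaw rel board deg -0.01 tilt [-0.11  0.16] F [0.3 0.3 0.2] w 0.721864562847072 j [ 24.  19. -42.  -0. -29.  64.]
```

```bash
python3 -m inch '[{"jaw":70,"x":0.1,"y":-0.04,"z":0,"ax":0,"ay":0,"az":0},{"jaw":70,"x":0.1,"y":-0.04,"z":0,"ax":0,"ay":0,"az":0},{"jaw":70,"x":0.1,"y":-0.004,"z":0,"ax":0,"ay":0,"az":0},{"jaw":70,"x":0.1,"y":-0.004,"z":0,"ax":0,"ay":0,"az":0},{"jaw":70,"x":0.1,"y":-0.004,"z":0,"ax":0,"ay":0,"az":0},{"jaw":70,"x":0.1,"y":-0.004,"z":0,"ax":0,"ay":0,"az":0},{"jaw":70,"x":0.1,"y":-0.004,"z":0,"ax":0,"ay":0,"az":0},{"jaw":70,"x":0.1,"y":-0.004,"z":0,"ax":0,"ay":0,"az":0},{"jaw":70,"x":0.1,"y":-0.004,"z":0,"ax":0,"ay":0,"az":0}]'
python3 - <<'E'
from h import *
st()
im=capture('scene')[:,:,::-1]
cv2.imwrite('pics/s7.png',cv2.resize(im[120:240,220:380],None,fx=5,fy=5,interpolation=2))
E
```

```text
time_s: 8.35
tcp_pos: [0.4699, 0.004, -0.0142]
ee_rot: [[0.999, -0.041, -0.013], [-0.041, -0.999, -0.0], [-0.013, 0.001, -1.0]]
wrist_force: [-3.6, -0.6, 3.3]
gripper_width: 0.722
t 8.35 tcp [ 0.4699  0.004  -0.0142] board mm [-76.3 -21.4] yaw rel board deg -0.19 tilt [-0.77 -0.02] F [-3.6 -0.6  3.3] w 0.7220372749325787 j [ 20.  23. -34.  -0. -34.  68.]
```

View pics/s7.png

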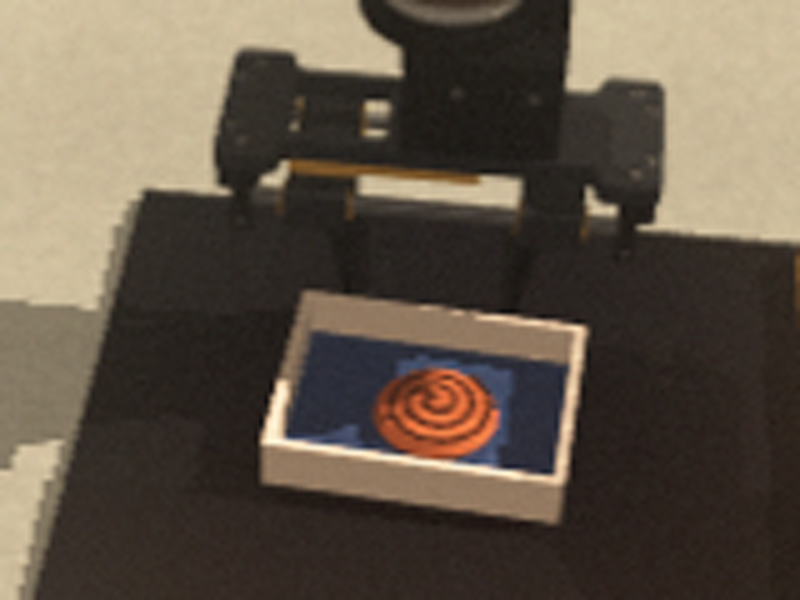

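```bash
python3 -c "
from h import *
look('scene')"; python3 -m inch '[{"jaw":70,"x":0.1,"y":-0.004,"z":0.04,"ax":0,"ay":-0.05,"az":0.02},{"jaw":70,"x":0.1,"y":-0.004,"z":0,"ax":0,"ay":0,"az":0},{"jaw":70,"x":0.1,"y":-0.004,"z":0,"ax":0,"ay":0,"az":0},{"jaw":70,"x":0.1,"y":-0.004,"z":0,"ax":0,"ay":0,"az":0}]'
python3 - <<'E'
from h import *
st()
im=capture('scene');cv2.imwrite('pics/s8.png',cv2.resize(im[120:240,220:380,::-1],None,fx=5,fy=5,interpolation=2));look('scene',im)
E
```

```text
scene corner [0.6886 0.1699] yaw -0.0341 (np.float64(4.3302351415586856e-05), np.float64(0.0009793710883657175))
tray size [129.9  98.8] ctr world [534.1   5.5] ctr board [-18.8 -19.5]
corners board mm
 [[-71.4 -82. ]
 [ 27.4 -86.8]
 [ 33.7  42.9]
 [-65.   47.7]] 
world
 [[479.4 -55.1]
 [578.  -63.3]
 [588.7  66.2]
 [490.2  74.4]]
rel yaw deg -2.79 fossil world [[0.5419 0.0103]] board [[-0.0112 -0.0145]]
time_s: 8.95
tcp_pos: [0.4975, 0.0042, -0.0114]
ee_rot: [[0.999, -0.035, 0.0], [-0.035, -0.999, 0.001], [0.0, -0.001, -1.0]]
wrist_force: [-1.7, 0.9, -1.2]
gripper_width: 0.725
t 8.95 tcp [ 0.4975  0.0042 -0.0114] board mm [-48.8 -20.2] yaw rel board deg 0.16 tilt [0.02 0.07] F [-1.7  0.9 -1.2] w 0.7249763780272264 j [ 19.  24. -31.  -0. -35.  69.]
scene corner [0.6886 0.1698] yaw -0.0345 (np.float64(-3.674168125364663e-05), np.float64(0.0009943641597083418))
tray size [129.8  98.7] ctr world [557.7   5.9] ctr board [  4.8 -18.3]
corners board mm
 [[-44.  -83.7]
 [ 54.8 -82.7]
 [ 53.6  47. ]
 [-45.2  46.1]] 
world
 [[506.7 -57.7]
 [605.4 -60.2]
 [608.7  69.5]
 [510.   72. ]]
rel yaw deg 0.53 fossil world [[0.5646 0.0111]] board [[ 0.0116 -0.0129]]
```

View pics/s8.png

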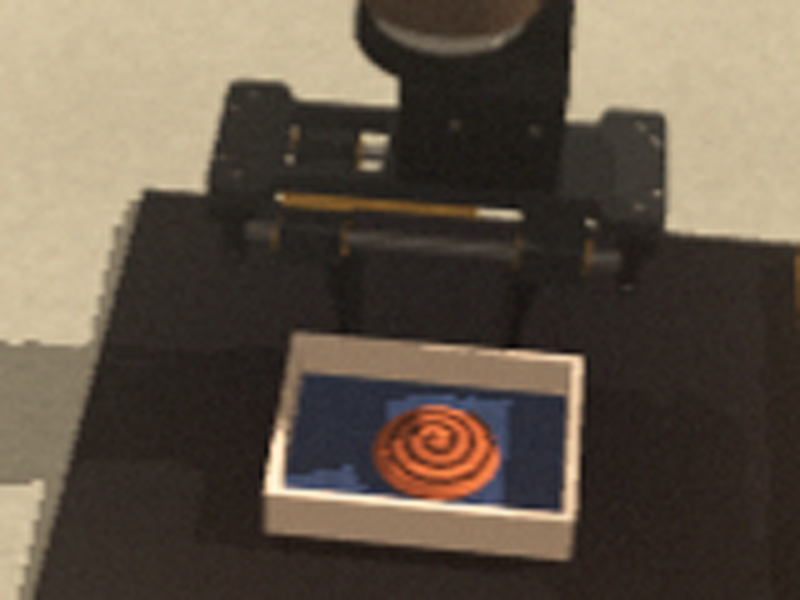

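```bash
python3 -m inch '[{"jaw":70,"x":0.1,"y":-0.004,"z":0,"ax":0,"ay":0,"az":-0.01},{"jaw":70,"x":0.1,"y":-0.004,"z":0,"ax":0,"ay":0,"az":0},{"jaw":70,"x":0.1,"y":-0.004,"z":0,"ax":0,"ay":0,"az":0},{"jaw":70,"x":0.1,"y":-0.004,"z":0,"ax":0,"ay":0,"az":0},{"jaw":70,"x":0.1,"y":-0.004,"z":0,"ax":0,"ay":0,"az":0},{"jaw":70,"x":0.1,"y":-0.004,"z":0,"ax":0,"ay":0,"az":0},{"jaw":70,"x":0.1,"y":-0.004,"z":0,"ax":0,"ay":0,"az":0},{"jaw":70,"x":0.1,"y":-0.004,"z":0,"ax":0,"ay":0,"az":0}]'
python3 - <<'E'
from h import *
st()
im=capture('scene');look('scene',im)
E
```

```text
time_s: 10.0
tcp_pos: [0.5463, 0.0016, -0.0113]
ee_rot: [[0.999, -0.037, -0.006], [-0.037, -0.999, -0.0], [-0.006, 0.001, -1.0]]
wrist_force: [-3.7, -0.2, 3.1]
gripper_width: 0.723
t 10.0 tcp [ 0.5463  0.0016 -0.0113] board mm [  0.1 -21. ] yaw rel board deg 0.06 tilt [-0.32 -0.02] F [-3.7 -0.2  3.1] w 0.7233922471907772 j [ 17.  28. -24.  -0. -39.  71.]
scene corner [0.6886 0.1696] yaw -0.0349 (np.float64(0.00031785392933763603), np.float64(-3.8873729388494974e-05))
tray size [128.2  35.4] ctr world [638.9   1.7] ctr board [ 86.1 -19.6]
corners board mm
 [[ 67.6 -83.4]
 [102.9 -83.9]
 [104.7  44.2]
 [ 69.4  44.7]] 
world
 [[618.1 -61.5]
 [653.4 -63.2]
 [659.7  64.8]
 [624.4  66.5]]
rel yaw deg -0.81 fossil world [[0.6134 0.0083]] board [[ 0.0604 -0.0138]]
```

```bash
python3 -m inch '[{"jaw":70,"x":0.1,"y":-0.004,"z":0,"ax":0,"ay":0,"az":-0.01},{"jaw":70,"x":0.1,"y":-0.004,"z":0,"ax":0,"ay":0,"az":0},{"jaw":70,"x":0,"y":0,"z":0,"ax":0,"ay":0,"az":0}]'
python3 - <<'E'
from h import *
st()
im=capture('scene');look('scene',im)
cv2.imwrite('pics/s9.png',cv2.resize(im[120:280,220:420,::-1],None,fx=4,fy=4,interpolation=2))
E
```

```text
time_s: 10.42
tcp_pos: [0.5607, 0.0012, -0.0114]
ee_rot: [[0.999, -0.039, -0.003], [-0.039, -0.999, -0.0], [-0.003, 0.0, -1.0]]
wrist_force: [-1.5, 0.1, -0.2]
gripper_width: 0.724
t 10.425 tcp [ 0.5607  0.0012 -0.0114] board mm [ 14.5 -20.8] yaw rel board deg -0.04 tilt [-0.19 -0.01] F [-1.5  0.1 -0.2] w 0.7236900295731316 j [ 17.  29. -22.  -0. -39.  71.]
scene corner [0.6887 0.1696] yaw -0.0352 (np.float64(3.2005716587062443e-05), np.float64(0.00017030097131972327))
tray size [129.2  99.4] ctr world [620.7   2.8] ctr board [ 68. -19.]
corners board mm
 [[ 17.9 -83.3]
 [117.3 -83.9]
 [118.1  45.2]
 [ 18.7  45.9]] 
world
 [[568.4 -59.7]
 [667.7 -63.8]
 [673.1  65.3]
 [573.7  69.4]]
rel yaw deg -0.36 fossil world [[0.6283 0.008 ]] board [[ 0.0754 -0.0136]]
```

View pics/s9.png

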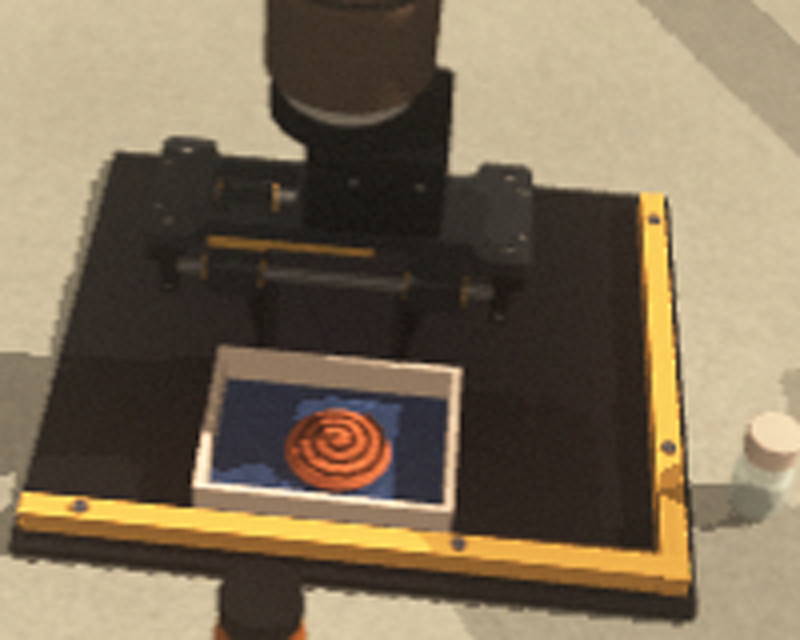

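```bash
python3 -m inch '[{"jaw":70,"x":-0.35,"y":0,"z":0,"ax":0,"ay":0,"az":0},{"jaw":110,"x":0,"y":0,"z":0.8,"ax":0,"ay":0,"az":0},{"jaw":110,"x":0,"y":0,"z":0.6,"ax":0,"ay":0,"az":0},{"jaw":110,"x":0.145,"y":-0.19,"z":0,"ax":0,"ay":0,"az":-1},{"jaw":110,"x":0.145,"y":-0.19,"z":0,"ax":0,"ay":0,"az":-1},{"jaw":110,"x":0.145,"y":-0.19,"z":0,"ax":0,"ay":0,"az":-1},{"jaw":110,"x":0.145,"y":-0.19,"z":0,"ax":0,"ay":0,"az":-1},{"jaw":110,"x":0.145,"y":-0.19,"z":0,"ax":0,"ay":0,"az":-1},{"jaw":110,"x":0.145,"y":-0.19,"z":0,"ax":0,"ay":0,"az":-1},{"jaw":110,"x":0.145,"y":-0.19,"z":0,"ax":0,"ay":0,"az":-1},{"jaw":110,"x":0.145,"y":-0.19,"z":0,"ax":0,"ay":0,"az":-1},{"jaw":110,"x":0.145,"y":-0.19,"z":0,"ax":0,"ay":0,"az":-1},{"jaw":110,"x":0,"y":0,"z":0,"ax":0,"ay":0,"az":0}]'
python3 - <<'E'
from h import *
st()
E
```

```text
t 10.475 tcp [ 0.5607  0.0013 -0.0113] board mm [ 14.5 -20.8] yaw rel board deg -0.04 tilt [-0.17 -0.  ] F [-0.7 -0.4 -0.8] w 0.7233686633005584 j [ 17.  29. -22.  -0. -39.  71.]$: bad value
```

13 rows; splitting.

```bash
python3 -m inch '[{"jaw":70,"x":-0.35,"y":0,"z":0,"ax":0,"ay":0,"az":0},{"jaw":110,"x":0,"y":0,"z":0.8,"ax":0,"ay":0,"az":0},{"jaw":110,"x":0,"y":0,"z":0.6,"ax":0,"ay":0,"az":0},{"jaw":110,"x":0.145,"y":-0.19,"z":0,"ax":0,"ay":0,"az":-1},{"jaw":110,"x":0.145,"y":-0.19,"z":0,"ax":0,"ay":0,"az":-1},{"jaw":110,"x":0.145,"y":-0.19,"z":0,"ax":0,"ay":0,"az":-1},{"jaw":110,"x":0.145,"y":-0.19,"z":0,"ax":0,"ay":0,"az":-1},{"jaw":110,"x":0.145,"y":-0.19,"z":0,"ax":0,"ay":0,"az":-1},{"jaw":110,"x":0.145,"y":-0.19,"z":0,"ax":0,"ay":0,"az":-1},{"jaw":110,"x":0.145,"y":-0.19,"z":0,"ax":0,"ay":0,"az":-1},{"jaw":110,"x":0.145,"y":-0.19,"z":0,"ax":0,"ay":0,"az":-1},{"jaw":110,"x":0.145,"y":-0.19,"z":0,"ax":0,"ay":0,"az":-1}]'
python3 - <<'E'
from h import *
st()
E
```

```text
time_s: 11.98
tcp_pos: [0.6412, -0.1006, 0.0836]
ee_rot: [[-0.084, -0.996, 0.033], [-0.996, 0.083, -0.031], [0.028, -0.035, -0.999]]
wrist_force: [0.9, -0.5, -0.4]
gripper_width: 0.572
t 11.975 tcp [ 0.6412 -0.1006  0.0836] board mm [  98.9 -119.5] yaw rel board deg -92.62 tilt [ 1.87 -1.79] F [ 0.9 -0.5 -0.4] w 0.5722986000214388 j [  6.  28.  -7.   2. -54. -13.]
```

```bash
python3 -m inch '[{"jaw":110,"x":-0.38,"y":0.01,"z":0,"ax":0.18,"ay":0.19,"az":0.26},{"jaw":110,"x":0,"y":0,"z":0,"ax":0,"ay":0,"az":0}]'
python3 - <<'E'
from h import *
st()
im=capture('top');look('top',im)
cv2.imwrite('pics/t10.png',im[130:350,120:370,::-1].repeat(2,0).repeat(2,1))
E
```

```text
time_s: 12.22
tcp_pos: [0.6219, -0.1007, 0.0842]
ee_rot: [[-0.038, -0.999, 0.007], [-0.999, 0.038, 0.001], [-0.001, -0.007, -1.0]]
wrist_force: [0.3, -0.4, -0.4]
gripper_width: 0.568
t 12.225 tcp [ 0.6219 -0.1007  0.0842] board mm [  79.6 -120.3] yaw rel board deg -90.02 tilt [0.4  0.05] F [ 0.3 -0.4 -0.4] w 0.5677628047898443 j [  5.  27.  -7.  -0. -55.  -8.]Traceback (most recent call last):
  File "<stdin>", line 3, in <module>
  File "h.py", line 61, in look
    c,y,_=railfit(n,im)
          ~~~~~~~^^^^^^
  File "h.py", line 53, in railfit
    pf=np.polyfit(far[:,1],far[:,0],1);pl=np.polyfit(lef[:,0],lef[:,1],1)
    raise TypeError("expected non-empty vector for x")
TypeError: expected non-empty vector for x
```

Run:
```python
from h import *
im=capture('top')
cv2.imwrite('pics/t10.png',im[130:350,120:370,::-1].repeat(2,0).repeat(2,1))
im=capture('scene')
cv2.imwrite('pics/s10.png',cv2.resize(im[100:280,200:420,::-1],None,fx=3.3,fy=3.3))
look('scene',im)
```

```text
scene corner [0.6887 0.1694] yaw -0.036 (np.float64(0.0003259330359693591), np.float64(-0.00031313769106542706))
tray size [131.2 100.4] ctr world [620.4   3.5] ctr board [ 67.8 -18.3]
corners board mm
 [[ 17.1 -83.5]
 [117.5 -84.3]
 [118.4  46.9]
 [ 18.1  47.6]] 
world
 [[567.5 -59.9]
 [667.7 -64.2]
 [673.4  66.8]
 [573.1  71.2]]
rel yaw deg -0.42 fossil world [[0.6281 0.0074]] board [[ 0.0753 -0.0141]]
```

View pics/t10.png

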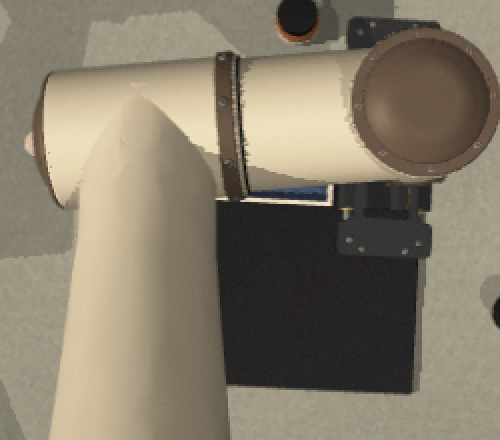

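View pics/s10.png

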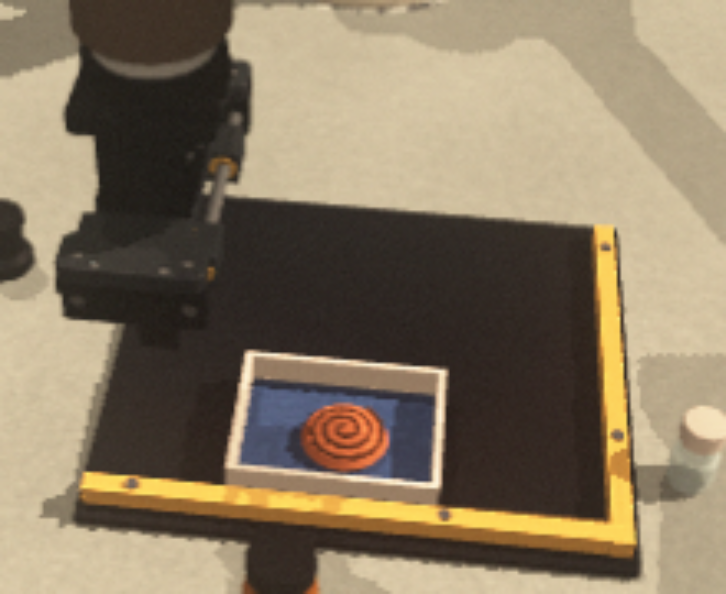

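```bash
python3 -m inch '[{"jaw":110,"x":-0.07,"y":0,"z":-0.5,"ax":0,"ay":0.03,"az":0},{"jaw":110,"x":0,"y":0,"z":-0.5,"ax":0,"ay":0,"az":0},{"jaw":110,"x":0,"y":0,"z":-0.3,"ax":0,"ay":0,"az":0},{"jaw":110,"x":0,"y":0,"z":0,"ax":0,"ay":0,"az":0}]'
python3 - <<'E'
from h import *
st()
E
```

```text
time_s: 12.88
tcp_pos: [0.6212, -0.0986, 0.0052]
ee_rot: [[-0.035, -0.999, 0.008], [-0.999, 0.035, -0.001], [0.001, -0.008, -1.0]]
wrist_force: [1.0, 0.0, -0.1]
gripper_width: 0.569
t 12.875 tcp [ 0.6212 -0.0986  0.0052] board mm [  78.8 -118.3] yaw rel board deg -89.82 tilt [ 0.47 -0.07] F [ 1.   0.  -0.1] w 0.5691589400054403 j [  6.  32. -12.   0. -46.  -8.]
```

```bash
python3 -m inch '[{"jaw":110,"x":-0.07,"y":0,"z":-0.17,"ax":0,"ay":0.05,"az":-0.02},{"jaw":110,"x":-0.03,"y":0,"z":-0.1,"ax":0,"ay":0,"az":0}]'
python3 - <<'E'
from h import *
st()
E
```

```text
time_s: 13.12
tcp_pos: [0.6169, -0.0982, -0.01]
ee_rot: [[-0.038, -0.999, 0.003], [-0.999, 0.038, -0.001], [0.001, -0.003, -1.0]]
wrist_force: [-0.2, 0.6, 1.1]
gripper_width: 0.568
t 13.125 tcp [ 0.6169 -0.0982 -0.01  ] board mm [  74.5 -118. ] yaw rel board deg -89.98 tilt [ 0.19 -0.08] F [-0.2  0.6  1.1] w 0.5678298032843614 j [  6.  33. -13.   0. -44.  -8.]
```

```bash
python3 -m inch '[{"jaw":110,"x":0.004,"y":0.1,"z":0,"ax":0,"ay":0,"az":0},{"jaw":110,"x":0.004,"y":0.1,"z":0,"ax":0,"ay":0,"az":0},{"jaw":110,"x":0.004,"y":0.1,"z":0,"ax":0,"ay":0,"az":0},{"jaw":110,"x":0.004,"y":0.1,"z":0,"ax":0,"ay":0,"az":0},{"jaw":110,"x":0.004,"y":0.1,"z":0,"ax":0,"ay":0,"az":0},{"jaw":110,"x":0.004,"y":0.1,"z":0,"ax":0,"ay":0,"az":0},{"jaw":110,"x":0.004,"y":0.1,"z":0,"ax":0,"ay":0,"az":0},{"jaw":110,"x":0.004,"y":0.1,"z":0,"ax":0,"ay":0,"az":0}]'
python3 - <<'E'
from h import *
st()
im=capture('scene')
cv2.imwrite('pics/s11.png',cv2.resize(im[100:280,200:420,::-1],None,fx=3.3,fy=3.3))
look('scene',im)
E
```

```text
time_s: 14.12
tcp_pos: [0.6193, -0.0482, -0.0088]
ee_rot: [[-0.038, -0.999, 0.005], [-0.999, 0.038, -0.003], [0.003, -0.005, -1.0]]
wrist_force: [-1.1, -2.7, 0.1]
gripper_width: 0.571
t 14.125 tcp [ 0.6193 -0.0482 -0.0088] board mm [ 74.9 -67.9] yaw rel board deg -89.98 tilt [ 0.27 -0.16] F [-1.1 -2.7  0.1] w 0.5707724720947572 j [ 11.  33. -13.   0. -44. -13.]
scene corner [0.6887 0.1695] yaw -0.0355 (np.float64(0.0005582568654048507), np.float64(-0.0006151399484799674))
tray size [128.6  99.9] ctr world [621.   28.4] ctr board [67.4  6.6]
corners board mm
 [[ 17.  -57.4]
 [116.9 -58. ]
 [117.8  70.6]
 [ 17.9  71.3]] 
world
 [[568.4 -33.7]
 [668.3 -37.9]
 [673.7  90.6]
 [573.8  94.8]]
rel yaw deg -0.38 fossil world [[0.6285 0.0317]] board [[0.0748 0.0102]]
```

View pics/s11.png

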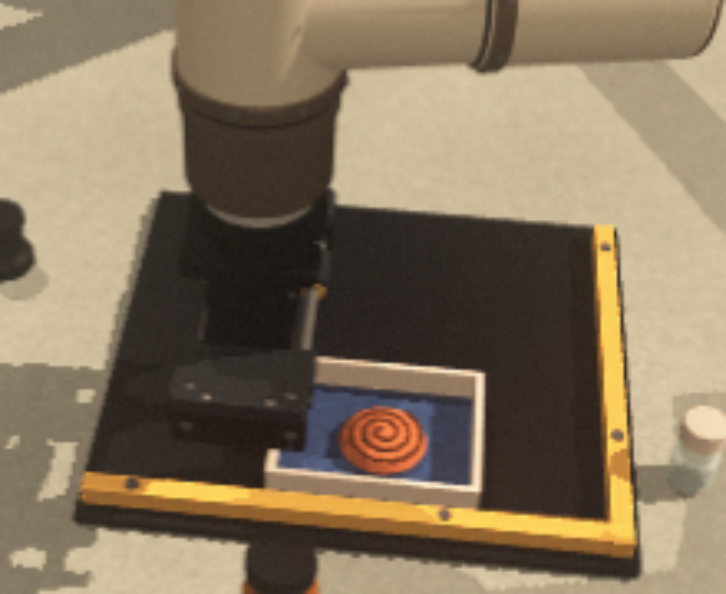

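```bash
python3 -m inch '[{"jaw":110,"x":0.004,"y":0.1,"z":-0.02,"ax":0,"ay":0.02,"az":0},{"jaw":110,"x":0.004,"y":0.1,"z":0,"ax":0,"ay":0,"az":0},{"jaw":110,"x":0.004,"y":0.1,"z":0,"ax":0,"ay":0,"az":0},{"jaw":110,"x":0.004,"y":0.1,"z":0,"ax":0,"ay":0,"az":0},{"jaw":110,"x":0.004,"y":0.1,"z":0,"ax":0,"ay":0,"az":0},{"jaw":110,"x":0.004,"y":0.1,"z":0,"ax":0,"ay":0,"az":0},{"jaw":110,"x":0.004,"y":0.1,"z":0,"ax":0,"ay":0,"az":0},{"jaw":110,"x":0.004,"y":0.1,"z":0,"ax":0,"ay":0,"az":0},{"jaw":110,"x":0.004,"y":0.1,"z":0,"ax":0,"ay":0,"az":0},{"jaw":110,"x":0.004,"y":0.1,"z":0,"ax":0,"ay":0,"az":0}]'
python3 - <<'E'
from h import *
st()
im=capture('scene')
look('scene',im)
E
```

```text
time_s: 15.42
tcp_pos: [0.6219, 0.015, -0.0089]
ee_rot: [[-0.037, -0.999, 0.001], [-0.999, 0.037, -0.004], [0.004, -0.001, -1.0]]
wrist_force: [0.4, -3.6, 0.3]
gripper_width: 0.569
t 15.425 tcp [ 0.6219  0.015  -0.0089] board mm [75.2 -4.7] yaw rel board deg -89.92 tilt [ 0.04 -0.25] F [ 0.4 -3.6  0.3] w 0.5689788372486259 j [ 16.  33. -13.   0. -44. -19.]
scene corner [0.6887 0.1694] yaw -0.0361 (np.float64(0.00018642594883213736), np.float64(-5.762759601036498e-05))
tray size [127.2 100.4] ctr world [624.  92.] ctr board [68.1 70.3]
corners board mm
 [[ 17.3   7.2]
 [117.6   6.2]
 [118.9 133.4]
 [ 18.5 134.4]] 
world
 [[570.9  30.7]
 [671.1  26.1]
 [677.  153.2]
 [576.8 157.8]]
rel yaw deg -0.57 fossil world [[0.6312 0.0944]] board [[0.0753 0.073 ]]
```

```bash
python3 -m inch '[{"jaw":110,"x":0.004,"y":0.1,"z":0,"ax":0,"ay":0,"az":0},{"jaw":110,"x":0.004,"y":0.1,"z":0,"ax":0,"ay":0,"az":0}]'; python3 -m inch '[{"jaw":110,"x":0,"y":0.04,"z":0,"ax":0,"ay":0,"az":0}]'|sed -n '2p;4p'; python3 -m inch '[{"jaw":110,"x":0,"y":0.04,"z":0,"ax":0,"ay":0,"az":0}]'|sed -n '2p;4p'
python3 - <<'E'
from h import *
st()
im=capture('scene')
cv2.imwrite('pics/s12.png',cv2.resize(im[140:280,240:420,::-1],None,fx=4,fy=4))
look('scene',im)
E
```

```text
time_s: 15.72
tcp_pos: [0.6224, 0.0282, -0.009]
ee_rot: [[-0.036, -0.999, 0.001], [-0.999, 0.036, -0.004], [0.004, -0.001, -1.0]]
wrist_force: [-0.0, -3.5, 0.8]
gripper_width: 0.569
tcp_pos: [0.6224, 0.031, -0.009]
wrist_force: [0.1, -3.5, 0.9]
tcp_pos: [0.6223, 0.0314, -0.0089]
wrist_force: [3.7, -15.9, 0.3]
t 15.975 tcp [ 0.6223  0.0314 -0.0089] board mm [74.9 11.7] yaw rel board deg -89.86 tilt [-0.02 -0.43] F [  3.7 -15.9   0.3] w 0.5729947606258031 j [ 18.  33. -13.   1. -44. -20.]
scene corner [0.6883 0.1713] yaw -0.0295 (np.float64(-0.0025297411614926065), np.float64(0.006308135514689733))
tray size [128.1 100.2] ctr world [624.7 108.2] ctr board [68.3 85.1]
corners board mm
 [[ 17.7  21.4]
 [117.9  20.6]
 [118.9 148.7]
 [ 18.7 149.5]] 
world
 [[572.3  46.1]
 [672.4  42.4]
 [677.2 170.4]
 [577.  174.1]]
rel yaw deg -0.44 fossil world [[0.6318 0.1109]] board [[0.0753 0.0879]]
```

View pics/s12.png

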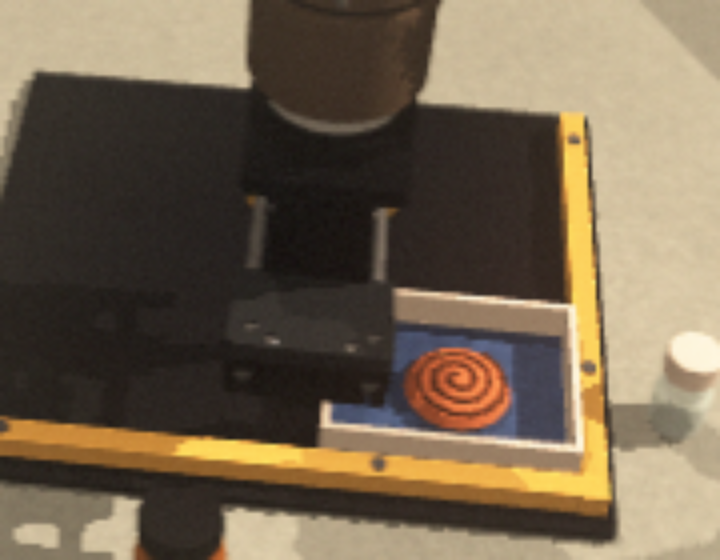

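```bash
python3 -m inch '[{"jaw":110,"x":0,"y":-0.4,"z":0,"ax":0,"ay":0,"az":0},{"jaw":90,"x":0,"y":0,"z":0.8,"ax":0,"ay":0,"az":0},{"jaw":90,"x":0,"y":0,"z":0.6,"ax":0,"ay":0,"az":0},{"jaw":90,"x":-0.16,"y":0.19,"z":0,"ax":0,"ay":0,"az":1},{"jaw":90,"x":-0.16,"y":0.19,"z":0,"ax":0,"ay":0,"az":1},{"jaw":90,"x":-0.16,"y":0.19,"z":0,"ax":0,"ay":0,"az":1},{"jaw":90,"x":-0.16,"y":0.19,"z":0,"ax":0,"ay":0,"az":1},{"jaw":90,"x":-0.16,"y":0.19,"z":0,"ax":0,"ay":0,"az":1},{"jaw":90,"x":-0.16,"y":0.19,"z":0,"ax":0,"ay":0,"az":1},{"jaw":90,"x":-0.16,"y":0.19,"z":0,"ax":0,"ay":0,"az":1},{"jaw":90,"x":-0.16,"y":0.19,"z":0,"ax":0,"ay":0,"az":1},{"jaw":90,"x":-0.16,"y":0.19,"z":0,"ax":0,"ay":0,"az":1}]'
python3 - <<'E'
from h import *
st()
look('scene')
E
```

```text
time_s: 17.52
tcp_pos: [0.5361, 0.1224, 0.0767]
ee_rot: [[1.0, 0.014, 0.004], [0.014, -1.0, 0.016], [0.004, -0.016, -1.0]]
wrist_force: [0.9, 0.1, -0.2]
gripper_width: 0.651
t 17.525 tcp [0.5361 0.1224 0.0767] board mm [-14.7  99.3] yaw rel board deg 2.97 tilt [0.22 0.93] F [ 0.9  0.1 -0.2] w 0.6509992278077731 j [ 29.  21. -19.  -1. -50.  62.]
scene corner [0.6885 0.1711] yaw -0.0309 (np.float64(-0.0024059145724298608), np.float64(0.006993877624030181))
tray size [130.3 100.7] ctr world [624.5 107.2] ctr board [68.  84.2]
corners board mm
 [[ 17.1  19.5]
 [117.8  18.6]
 [118.9 148.9]
 [ 18.3 149.8]] 
world
 [[571.6  44.1]
 [672.2  40.2]
 [677.3 170.3]
 [576.8 174.3]]
rel yaw deg -0.5 fossil world [[0.6317 0.1111]] board [[0.0751 0.0883]]
```

```bash
python3 -m inch '[{"jaw":90,"x":-0.1,"y":-0.24,"z":0,"ax":-0.09,"ay":0.02,"az":-0.3},{"jaw":90,"x":-0.05,"y":0,"z":-0.5,"ax":0,"ay":0,"az":0},{"jaw":90,"x":-0.05,"y":0,"z":-0.5,"ax":0,"ay":0,"az":0},{"jaw":90,"x":0,"y":0,"z":-0.2,"ax":0,"ay":0,"az":0},{"jaw":90,"x":0,"y":0,"z":0,"ax":0,"ay":0,"az":0}]' | head -2
python3 - <<'E'
from h import *
st()
E
```

```text
time_s: 18.2
tcp_pos: [0.5254, 0.1123, 0.0045]
t 18.2 tcp [0.5254 0.1123 0.0045] board mm [-25.   88.9] yaw rel board deg -0.34 tilt [0.39 0.35] F [-0.2 -0.1  0.1] w 0.645464484065972 j [ 29.  25. -25.  -0. -39.  58.]
```

```bash
python3 -m inch '[{"jaw":90,"x":0,"y":-0.06,"z":-0.17,"ax":-0.03,"ay":0.04,"az":0.03},{"jaw":90,"x":0,"y":0,"z":-0.08,"ax":0,"ay":0,"az":0},{"jaw":90,"x":0.1,"y":-0.004,"z":0,"ax":0,"ay":0,"az":0},{"jaw":90,"x":0.1,"y":-0.004,"z":0,"ax":0,"ay":0,"az":0},{"jaw":90,"x":0.1,"y":-0.004,"z":0,"ax":0,"ay":0,"az":0}]' | head -2
python3 - <<'E'
from h import *
st()
E
```

```text
time_s: 18.82
tcp_pos: [0.547, 0.1089, -0.0088]
t 18.825 tcp [ 0.547   0.1089 -0.0088] board mm [-3.2 86.3] yaw rel board deg -0.05 tilt [0.28 0.18] F [-0.7 -0.3 -0.2] w 0.6498383125815733 j [ 28.  28. -23.  -0. -39.  60.]
```

```bash
python3 -m inch '[{"jaw":90,"x":0.1,"y":-0.004,"z":-0.02,"ax":0,"ay":0,"az":0},{"jaw":90,"x":0.1,"y":-0.004,"z":0,"ax":0,"ay":0,"az":0},{"jaw":90,"x":0.1,"y":-0.004,"z":0,"ax":0,"ay":0,"az":0}]' | sed -n '2p;4p';for i in 1; do python3 -m inch '[{"jaw":90,"x":0.04,"y":0,"z":0,"ax":0,"ay":0,"az":0}]'| sed -n '2p;6p'; python3 -m inch '[{"jaw":90,"x":0.04,"y":0,"z":0,"ax":0,"ay":0,"az":0}]'| sed -n '2p;4p'; done; python3 -c "from h import *;st()"
```

```text
tcp_pos: [0.5659, 0.108, -0.01]
wrist_force: [-5.0, 1.2, 3.3]
tcp_pos: [0.5667, 0.1076, -0.0102]
tcp_pos: [0.5672, 0.1073, -0.0103]
wrist_force: [-5.9, 1.0, 4.5]
t 19.45 tcp [ 0.5672  0.1073 -0.0103] board mm [17.  85.4] yaw rel board deg -0.1 tilt [-0.24  0.06] F [-5.9  1.   4.5] w 0.6470202848895316 j [ 27.  30. -19.  -0. -41.  61.]
```

```bash
python3 -m inch '[{"jaw":90,"x":0.08,"y":0,"z":0.01,"ax":0,"ay":0,"az":0}]'| sed -n '2p;4p'; python3 -m inch '[{"jaw":90,"x":0.08,"y":0,"z":0,"ax":0,"ay":0,"az":0}]'| sed -n '2p;4p'
python3 - <<'E'
from h import *
st();im=capture('scene');look('scene',im)
cv2.imwrite('pics/s13.png',cv2.resize(im[160:280,270:420,::-1],None,fx=5,fy=5))
E
```

```text
tcp_pos: [0.5684, 0.1066, -0.0103]
wrist_force: [-11.6, 4.3, 7.0]
tcp_pos: [0.5681, 0.1061, -0.0106]
wrist_force: [-14.4, 6.2, 11.0]
t 19.7 tcp [ 0.5681  0.1061 -0.0106] board mm [17.9 84.3] yaw rel board deg -0.12 tilt [-1.26 -0.16] F [-14.4   6.2  11. ] w 0.6470164477508008 j [ 26.  30. -18.  -1. -43.  62.]
scene corner [0.6886 0.1708] yaw -0.0332 (np.float64(-0.0011954275887204305), np.float64(0.005132652548531165))
tray size [129.3  99.5] ctr world [629.2 105.9] ctr board [72.7 83.1]
corners board mm
 [[ 22.9  18.6]
 [122.3  18.3]
 [122.6 147.7]
 [ 23.2 147.9]] 
world
 [[577.2  43. ]
 [676.6  39.5]
 [681.2 168.7]
 [581.8 172.3]]
rel yaw deg -0.14 fossil world [[0.6361 0.1103]] board [[0.0795 0.0878]]
```

View pics/s13.png

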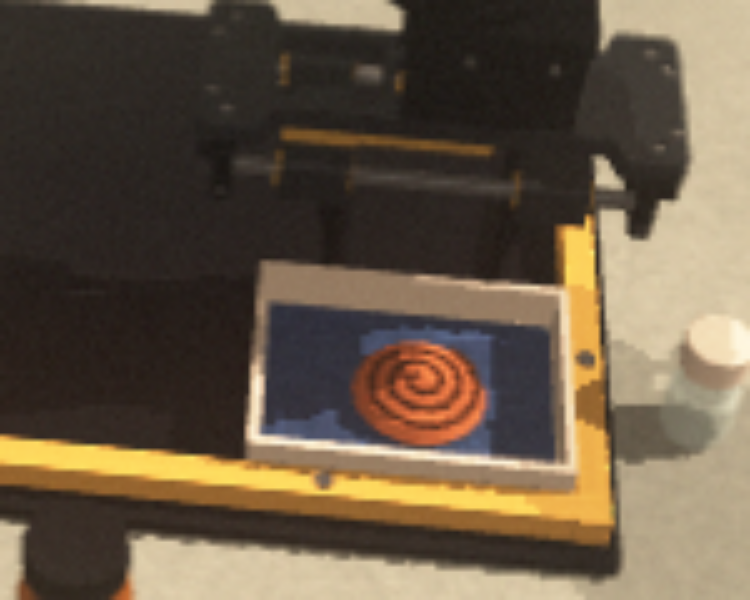

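```bash
python3 -m inch '[{"jaw":90,"x":-0.2,"y":0,"z":0,"ax":0,"ay":0,"az":0},{"jaw":90,"x":-0.4,"y":0,"z":0.3,"ax":0,"ay":0,"az":0},{"jaw":90,"x":-0.4,"y":-0.5,"z":0.8,"ax":0,"ay":-0.1,"az":0},{"jaw":90,"x":-0.7,"y":-0.7,"z":0,"ax":0,"ay":0,"az":0},{"jaw":90,"x":-0.7,"y":-0.7,"z":0,"ax":0,"ay":0,"az":0}]'|head -2
python3 - <<'E'
from h import *
st();im=capture('top');cv2.imwrite('pics/t14.png',cv2.resize(im[150:300,140:340,::-1],None,fx=4,fy=4))
look('top',im);look('scene')
E
```

```text
time_s: 20.38
tcp_pos: [0.4245, -0.0076, 0.0567]
t 20.375 tcp [ 0.4245 -0.0076  0.0567] board mm [-121.2  -34.8] yaw rel board deg 0.18 tilt [ 0.21 -0.11] F [ 0.7 -0.3  0.2] w 0.6487489747872754 j [ 21.  12. -37.   0. -41.  67.]
top corner [0.6833 0.168 ] yaw -0.0385 (np.float64(-0.009173976953113816), np.float64(0.010173972233253802))
tray size [131.  100.5] ctr world [630.7 103.3] ctr board [79.9 83.3]
corners board mm
 [[ 29.8  17.7]
 [130.3  17.9]
 [130.1 148.9]
 [ 29.6 148.8]] 
world
 [[578.1  39.6]
 [678.5  35.9]
 [683.4 166.9]
 [582.9 170.6]]
rel yaw deg 0.09 fossil world [[0.633 0.107]] board [[0.082  0.0871]]
scene corner [0.6883 0.1708] yaw -0.0311 (np.float64(-0.0015621037456843162), np.float64(0.004555845917204038))
tray size [129.7 100.1] ctr world [628.9 105.9] ctr board [72.6 83.3]
corners board mm
 [[ 21.5  19.2]
 [121.6  17.6]
 [123.7 147.3]
 [ 23.6 148.9]] 
world
 [[575.9  43.5]
 [675.9  38.8]
 [681.9 168.4]
 [581.9 173.1]]
rel yaw deg -0.9 fossil world [[0.6359 0.1099]] board [[0.0795 0.0874]]
```

View pics/t14.png

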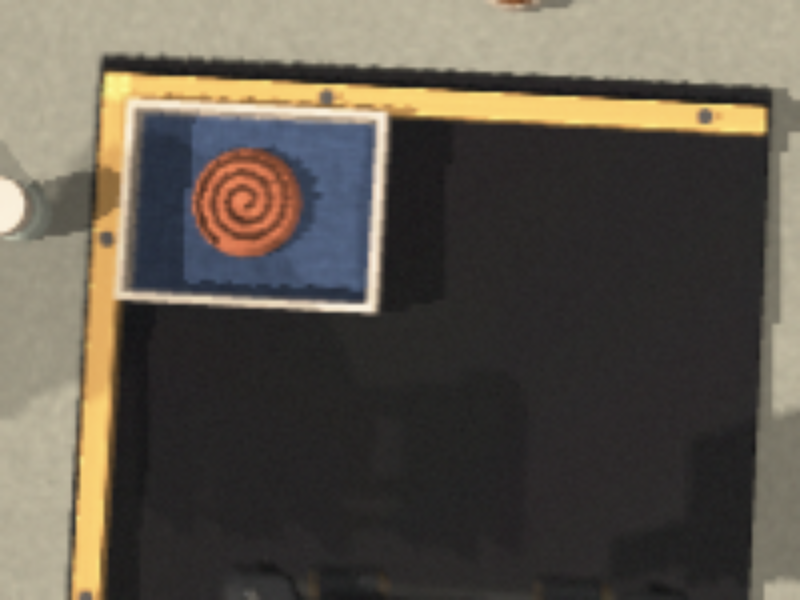

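```bash
python3 -m inch '[{"jaw":110,"x":0,"y":-0.3,"z":0.3,"ax":0,"ay":0,"az":0},{"jaw":110,"x":0.33,"y":0,"z":0,"ax":0,"ay":0,"az":-1},{"jaw":110,"x":0.33,"y":0,"z":0,"ax":0,"ay":0,"az":-1},{"jaw":110,"x":0.33,"y":0,"z":0,"ax":0,"ay":0,"az":-1},{"jaw":110,"x":0.33,"y":0,"z":0,"ax":0,"ay":0,"az":-1},{"jaw":110,"x":0.33,"y":0,"z":0,"ax":0,"ay":0,"az":-1},{"jaw":110,"x":0.33,"y":0,"z":0,"ax":0,"ay":0,"az":-1},{"jaw":110,"x":0.33,"y":0,"z":0,"ax":0,"ay":0,"az":-1},{"jaw":110,"x":0.33,"y":0,"z":0,"ax":0,"ay":0,"az":-1},{"jaw":110,"x":0.33,"y":0,"z":0,"ax":0,"ay":0,"az":-1},{"jaw":110,"x":0,"y":0,"z":0,"ax":0,"ay":0,"az":0}]'|head -2
python3 - <<'E'
from h import *
st()
print(sense()['ee_rot'][:,2].round(3))
E
```

```text
time_s: 21.85
tcp_pos: [0.6095, -0.028, 0.0757]
t 21.85 tcp [ 0.6095 -0.028   0.0757] board mm [ 64.4 -48.2] yaw rel board deg -93.03 tilt [ 0.5 -0.5] F [-0.3  0.1  0.2] w 0.5697994556788692 j [ 13.  26. -11.   1. -53. -19.]
[ 0.009 -0.009 -1.   ]
```

```bash
python3 -m inch '[{"jaw":110,"x":0.2,"y":0.1,"z":0,"ax":0.05,"ay":0.05,"az":0.3},{"jaw":110,"x":0,"y":0,"z":-0.5,"ax":0,"ay":0,"az":0},{"jaw":110,"x":0,"y":0,"z":-0.5,"ax":0,"ay":0,"az":0},{"jaw":110,"x":0,"y":0,"z":-0.3,"ax":0,"ay":0,"az":0},{"jaw":110,"x":0,"y":0,"z":0,"ax":0,"ay":0,"az":0}]'|head -2
python3 - <<'E'
from h import *
st()
print(sense()['ee_rot'][:,2].round(3))
E
```

```text
time_s: 22.48
tcp_pos: [0.6199, -0.0214, -0.0039]
t 22.475 tcp [ 0.6199 -0.0214 -0.0039] board mm [ 74.5 -41.1] yaw rel board deg -89.26 tilt [0.11 0.06] F [0.  0.7 0.4] w 0.5694609649886344 j [ 13.  32. -13.  -0. -44. -14.]
[ 0.002  0.001 -1.   ]
```

```bash
python3 -m inch '[{"jaw":110,"x":0.005,"y":0.15,"z":-0.09,"ax":0,"ay":0,"az":-0.07},{"jaw":110,"x":0.005,"y":0.15,"z":0,"ax":0,"ay":0,"az":0},{"jaw":110,"x":0.005,"y":0.15,"z":0,"ax":0,"ay":0,"az":0},{"jaw":110,"x":0.005,"y":0.15,"z":0,"ax":0,"ay":0,"az":0},{"jaw":110,"x":0.005,"y":0.1,"z":0,"ax":0,"ay":0,"az":0}]'|head -2
python3 - <<'E'
from h import *
st()
E
```

```text
time_s: 23.1
tcp_pos: [0.6234, 0.0244, -0.0061]
t 23.1 tcp [ 0.6234  0.0244 -0.0061] board mm [76.3  4.7] yaw rel board deg -89.82 tilt [0.47 0.13] F [-0.2 -0.5 -0.3] w 0.5683996821797096 j [ 17.  33. -13.   0. -44. -19.]
```

```bash
python3 -m inch '[{"jaw":110,"x":0,"y":0.06,"z":-0.05,"ax":0,"ay":0.03,"az":0},{"jaw":110,"x":0,"y":0.05,"z":0,"ax":0,"ay":0,"az":0}]'|sed -n '2p;4p'; python3 -m inch '[{"jaw":110,"x":0,"y":0.05,"z":0,"ax":0,"ay":0,"az":0}]'|sed -n '2p;4p'; python3 -m inch '[{"jaw":110,"x":0,"y":0.05,"z":0,"ax":0,"ay":0,"az":0}]'|sed -n '2p;4p'
 python3 - <<'E'
from h import *
st();look('scene')
E
```

```text
tcp_pos: [0.6232, 0.0314, -0.0093]
wrist_force: [-0.3, -7.5, -1.4]
tcp_pos: [0.623, 0.0315, -0.0093]
wrist_force: [2.5, -15.8, 0.3]
tcp_pos: [0.623, 0.0313, -0.0092]
wrist_force: [3.4, -11.6, -0.5]
t 23.6 tcp [ 0.623   0.0313 -0.0092] board mm [75.6 11.6] yaw rel board deg -89.84 tilt [-0.05 -0.35] F [  3.4 -11.6  -0.5] w 0.5686602310939168 j [ 18.  33. -13.   0. -44. -20.]
scene corner [0.6882 0.1713] yaw -0.0289 (np.float64(-0.003105261881774267), np.float64(0.007322540052354019))
tray size [128.1 100.5] ctr world [628.3 108.3] ctr board [71.9 85.2]
corners board mm
 [[ 20.7  21.9]
 [121.2  20.5]
 [123.  148.6]
 [ 22.5 150. ]] 
world
 [[575.3  46.5]
 [675.7  42.1]
 [681.2 170.1]
 [580.8 174.4]]
rel yaw deg -0.81 fossil world [[0.6357 0.1104]] board [[0.0792 0.0876]]
```

```bash
python3 -m inch '[{"jaw":110,"x":0,"y":-0.2,"z":0,"ax":0,"ay":0,"az":0},{"jaw":110,"x":0,"y":-0.6,"z":0,"ax":0,"ay":0,"az":0},{"jaw":110,"x":-0.4,"y":-0.2,"z":0.8,"ax":0,"ay":0,"az":0},{"jaw":110,"x":-0.6,"y":-0.2,"z":0.8,"ax":0,"ay":0,"az":0},{"jaw":110,"x":-0.7,"y":-0.3,"z":0,"ax":0,"ay":0,"az":0},{"jaw":110,"x":-0.7,"y":-0.3,"z":0,"ax":0,"ay":0,"az":0},{"jaw":110,"x":-0.7,"y":-0.3,"z":0,"ax":0,"ay":0,"az":0},{"jaw":110,"x":0,"y":0,"z":0,"ax":0,"ay":0,"az":0}]'|head -2
python3 - <<'E'
from h import *
st();im=capture('top');cv2.imwrite('pics/t15.png',cv2.resize(im[100:350,100:420,::-1],None,fx=2.5,fy=2.4))
look('top',im);print('fixed ref');look('top',im,C0,Y0);im=capture('scene');look('scene',im)
cv2.imwrite('pics/s15.png',im[...,::-1])
E
```

```text
time_s: 24.65
tcp_pos: [0.4305, -0.1005, 0.0868]
t 24.65 tcp [ 0.4305 -0.1005  0.0868] board mm [-111.7 -127.4] yaw rel board deg -90.06 tilt [-0.12 -0.25] F [ 1.1 -0.1  0.5] w 0.5687832104687282 j [  8.  11. -33.   0. -47. -11.]
top corner [0.683  0.1683] yaw -0.0368 (np.float64(-0.010294848924775484), np.float64(0.01181911283427248))
tray size [131.3 100.5] ctr world [630.4 104.5] ctr board [79.8 84.3]
corners board mm
 [[ 29.4  18.8]
 [129.9  18.5]
 [130.2 149.8]
 [ 29.7 150. ]] 
world
 [[577.6  40.9]
 [678.1  37. ]
 [683.2 168.2]
 [582.8 172.1]]
rel yaw deg -0.13 fossil world [[0.6328 0.1081]] board [[0.082  0.0879]]
fixed ref
top corner [0.683  0.1683] yaw -0.0368 (np.float64(-0.010294848924775484), np.float64(0.01181911283427248))
tray size [131.3 100.5] ctr world [630.4 104.5] ctr board [80.3 85.1]
corners board mm
 [[ 29.9  19.5]
 [130.5  19.4]
 [130.6 150.7]
 [ 30.1 150.8]] 
world
 [[577.6  40.9]
 [678.1  37. ]
 [683.2 168.2]
 [582.8 172.1]]
rel yaw deg -0.05 fossil world [[0.6328 0.1081]] board [[0.0825 0.0887]]
scene corner [0.6882 0.1712] yaw -0.0297 (np.float64(-0.003030522930908381), np.float64(0.007017408855585152))
tray size [129.6  99.3] ctr world [628.8 107.5] ctr board [72.5 84.6]
corners board mm
 [[ 21.9  20.5]
 [121.3  19.2]
 [123.  148.7]
 [ 23.7 150.1]] 
world
 [[576.4  44.9]
 [675.6  40.7]
 [681.2 170.1]
 [581.9 174.4]]
rel yaw deg -0.77 fossil world [[0.6356 0.1106]] board [[0.0792 0.0879]]
```

View pics/t15.png

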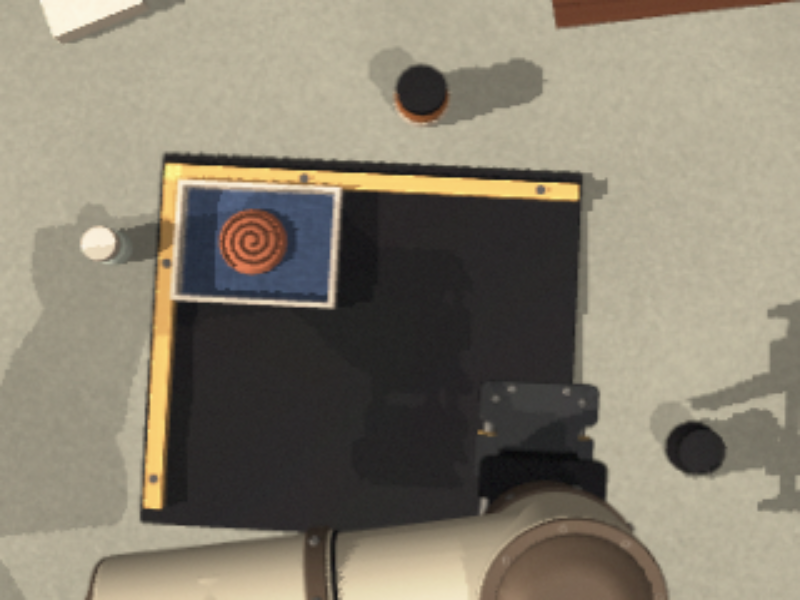

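View pics/s15.png

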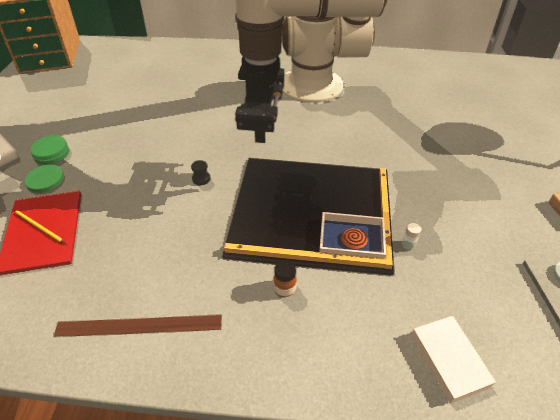

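```bash
python3 -c "
from station import *
print(finish_job())"
```

```text
the job is handed in; nothing more can be done
None
```

The white tray is pushed home into the corner of the two brass stops, the gripper is drawn clear, and I handed the job in at about 25 s of the 53 s allowed.

**How it was pushed:** I used two open fingers along the tray's near side to push it to just short of the far rail. I then pushed along its right side to the left rail, pushed again to seat it on the far rail, and gave a last nudge into the left rail. Each seating contact was about 14 to 16 N at the wrist.

**Last checks:**
- **Top camera:** against the rail position measured at the start, the tray sits at x = 80.3 mm and y = 85.1 mm (target 80 and 85) and is square to about 0.05°. A fresh rail fit from the final picture gave 79.8 and 84.3 mm, 0.13° off square.
- **Fossil and bystanders:** the fossil lies inside the tray. The jar, vial and loupe look to be where they stood in both views; I did not re-measure them with numbers.

**What disagreed:**
- **Fingertip height:** the tips are about 26 mm higher than the reported TCP height. On my first push they passed over the tray's near wall and hung above the inside of the tray. The forces stayed near zero, nothing moved, and the fossil was not touched. I backed out, confirmed the offset in the pictures and worked with it from then on.
- **Scene camera:** it reads x about 8 mm lower because the rails' side faces bias its rail fit. It also showed the tray 0.8° off square. I relied on the top camera and the contact forces instead.

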